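# Scoop bath balls into the leaf dish

### The job

Pull the blue scoop out from under the bottom board of the corner shelf, set it down flat on the table and let go, then take it again by its handle. Scoop all three bath balls out of the white bin in one go without touching them with the fingers, carry them over the grey retaining lip and tip them from low down, not from a height, into the leaf-shaped dish behind it. Finally lay the scoop flat on the table and let go, leaving the dish where it is and the other things undisturbed.

Things in the scene. Friction and masses are not known exactly. Their poses are not given: they have to be found in the camera images.
- scoop: Loose blue plastic scoop, 182 mm long, 110 g. Origin: underside of its pan, on the centre line, 48 mm behind the mouth's front edge. Own x runs from mouth to handle, z up. At the start it lies flat on the table, its handle pushed under the shelf's bottom board and the pan out in front, so that only the pan can be taken from above. It stands flat by itself.
- scoop_pan (a point): On the inner floor of the scoop's pan, 3 mm above the scoop's origin. Pan from x -48 to +48 mm. Rear part (x 0 to 48 mm) has parallel side walls 40 mm high, 68 mm apart outside, 62 mm inside, and a back wall 42 mm high; here it can be gripped. Ahead of it the sides flare, 28 mm high, to about 77 mm outside at x -20 mm; the front is a bare flat tongue 66 mm wide. Floor 3 mm thick, 2 mm at the front edge.
- scoop_grip (a point): Middle of the scoop's handle, a level bar 18 mm wide and 18 mm high (x 48 to 134 mm), 95 mm behind the scoop's origin and 36 mm above its underside; a good place to grip across its 18 mm width.
- scoop_mouth (a point): Middle of the front edge of the scoop's pan, on its underside, 48 mm ahead of the scoop's origin.
- shelf: Fixed dark grey corner shelf on the table, 260 mm wide, 220 mm deep. Origin on the table under the middle of the front edge of the bottom board. Own y points into the shelf, -y out of it, x along the edge. Bottom board: underside 75 mm, top 83 mm above the table, front posts 14 mm square at x +-120 mm. The second board, at 235 mm, begins 100 mm further back.
- bin: Fixed white plastic bin, a trough 172 by 98 mm, origin mid-underside. Closed at its -x end by a 50 mm high wall that leans outward by 26 degrees (inner face at x = -82 mm at its foot), open at its +x end (x = +86 mm, no sill); side walls 40 mm high, 90 mm apart inside, narrowing between x -42 and -60 mm to 76 mm at the closed end; floor 3 mm thick. The balls lie in its closed half.
- ball_a_center (a point): Centre of the pink bath ball, 34 mm in diameter, 30 g, loose in the bin. It rolls.
- ball_b_center (a point): Centre of the yellow bath ball, same size.
- ball_c_center (a point): Centre of the purple bath ball, same size.
- ball_a: The pink bath ball (origin on its surface, turns with it; use its centre point).
- ball_b: The yellow bath ball (same).
- ball_c: The purple bath ball (same).
- ledge: Fixed dark grey aluminium soap ledge on the table, an oval about 194 mm (its x) by 140 mm (its y), origin at the middle of its underside, 6 mm thick floor, with an upright retaining lip 50 mm high and 4 mm thick all round. The leaf dish stands inside.
- dish: Loose green ceramic leaf-shaped soap dish, 400 g, 175 mm long (its x) by 125 mm wide (its y), origin at the middle of its underside; floor 5 mm thick, rim 36 mm high. Stands on the ledge's floor behind the lip, its x along the ledge's x.
- dish_in (a point): Middle of the dish's inner floor, 5 mm above the dish's origin.
- comb: Bystander: black plastic comb, 150 mm long, 5 mm thick, lying flat.
- nailbrush: Bystander: wooden nailbrush, 90 by 40 mm, 30 mm tall.
- tumbler: Bystander: blue ceramic tumbler, 72 mm wide, 100 mm tall.
- pumice: Bystander: grey pumice stone, 100 by 50 mm, 35 mm tall.
Mind the look-alikes: they are no part of the job. Several things look just like the ball_c: the one meant starts farthest from the robot's base.

How it is judged:
By the outcome, as a careful person would: the job done as asked, in the order asked, and still so for the second after the job is handed in, with the robot touching nothing.
It also fails if it takes over 72 s, if anything falls off the work surface, if the arm or the gripper's body presses on something with over 40 N, if the wrist force passes 120 N, or if a joint passes its speed limit or range.

### The arm

A 6-joint arm with a two-finger parallel gripper is mounted at the origin on the work surface. World frame = base frame: x ahead of the robot, y to its left, z up, the work surface at z = 0. Lengths are in m, angles in degrees, forces in N, time in s.
With the tool pointing down it reaches from about 0.3 to 0.775 m from the base axis. Payload 14.6 kg.
Tool frame: the origin (TCP) lies midway between the tips of the shut fingers; the grasp point (between the pads) lies 19 mm behind it; y points along the fingers, x is the direction in which the jaws open and shut, and the axes are right-handed (so a half turn about y gives the same grasp; the last joint's range is limited). The gripper opens to 85 mm and grips with 20 to 120 N. Pads are 22 mm wide; open, the fingers measure 114 mm over their backs; the gripper's body (76 mm by 85 mm) begins 54 mm behind the grasp point. The pads swing forward as they close: fully open they stand 13 mm farther back than shut.
Start: joints at [-73.831, 17.183, 87.147, -0, 75.671, -3.816], TCP at [0.188, -0.517, 0.208] pointing down, gripper open.
Joint ranges: [-173.82, 173.82], [-45.26, 126.66], [13.44, 144.39], [-59.66, 239.66], [0, 175.72], [-146.38, 146.38]. Speed limits (degrees/s): [127.2, 127.2, 147.25, 180, 180, 180].

### API

Orientations are given as a 3x3 rotation matrix whose columns are the frame's x, y, z axes.
In Python, from rig import robot gives the robot as it stands.
- The arm moves only by the tool arm_command, never from a script. Its argument "series" is a list of rows, each an object with "slide": the shift along the tool's x, y, z in mm, a list of three; "rotation": the turn, a rotation vector about the tool's x, y, z in rad, a list of three; "claw": the opening, from 0 (shut) to 1 (fully open). In form: [{"slide": [tx, ty, tz], "rotation": [wx, wy, wz], "claw": claw}, ...]. A call has 1 to 5 rows; each row shifts and turns the commanded pose from where the row before left it, along the tool's axes as they then stand; what a row does not reach is not made up. A row lasts 1/10 s, in which the tool goes at most 50 mm and 8.59 degrees, less where a joint would pass 70% of its speed; a pose out of reach is approached as far as the arm can. A call is refused whole if a number of a shift passes 50 or a number of a turn 0.15, either way. A call with a gripper value outside its range is refused whole. The fingers move at their own pace and stop on an object; "squeeze" is the grip in N (left out, the last holds). Time passes only in rows, so rows that do not move let the fingers close. It gives the time, the measured TCP pose, the force and the opening at its end, in the units of the state.
- robot.state(): the state, without advancing time (a new reading comes with each control period).
- robot.read_camera(name): name is "scene" or "top" or "wrist"; returns (picture, depth): 384x512x3 uint8, red, green, blue; 384x512 float32, m along the optical axis (not along the pixel's ray), 0 where there is no reading.
- robot.get_calibration(name): a dict with "fx", "fy", "cx", "cy" (pixels), "D" ([k1, k2, p1, p2, k3] as OpenCV has them; the pictures are not rectified), "extrinsics" (4x4, takes a point from world to camera coordinates). Camera axes: x right, y down, z forward; pixel columns grow to the right and rows downward; lengths in m; the calibration is good to about 2 mm. A picture is of the moment at which its call begins: read the wrist's pose just before it. get_calibration takes no time and is no camera call; for the wrist camera it gives the pose at the moment of the call.
- robot.job_done(): hands the job in, once; it reports no verdict.
Trained networks look in the newest picture that a camera, given by its name, has taken for a name from the list of things; names that differ only in an ending like _2 or _b are one class to them, and where a whole thing is asked for, a point or a joint stands for the part that bears it (a point fixed in the world has none). Each returns a list of dicts, best first, with "confidence" (0 to 1); they miss things now and then, are a little off and sometimes report something else, mostly with a low value. They report only what shows in the picture. A call takes as long as a camera call. They do not tell look-alikes from the thing itself.
- robot.look_for(camera, target): "at" ([column, row] in pixels, amid what is visible of it).
- robot.outline_of(camera, target): "pixels" (384x512 bool, what is visible of it) and "at" ([column, row] in pixels, amid what is visible of it).
The state is a dict: "t": time; "joint_positions": joint angles; "joint_vel": joint speeds; "effort": joint torques, N m; "ee_pos": TCP position; "eef_rot": TCP orientation; "force": force on the tool from outside, world axes, zero at the start; "torque": the same for the moment, N m; "gripper_width": opening from 0.0 (shut) to 1.0 (fully open).
Only numpy, scipy, OpenCV 4.12 (cv2) and the standard library are available. Lean on these libraries where they do the work, as an engineer would, in place of code of your own. Each camera call takes 0.05 s, during which the arm holds its last target.

## Working session

There is one attempt and no reset: what is moved stays moved. The work goes in short steps, Python scripts to look and compute and a tool call to move; the robot and the scene stay as the last step left them, time stands still between calls to the robot, and variables do not carry over. Pictures are saved under pics/ and viewed, and the job is handed in when it is done.

Besides the shell and the picture viewer there is one more tool, called as name(argument=value, ...), one argument or row to a line, values as JSON. arm_command: Moves the arm, as the interface text tells. Its arguments: {"type":"object","properties":{"series":{"type":"array"},"squeeze":{"type":"number"}},"required":["series"]}

```bash
ls; mkdir -p pics
python3 - <<'E'
from rig import robot
import cv2,numpy as np
s=robot.state(); print(s)
for n in ["scene","top","wrist"]:
    im,d=robot.read_camera(n); c=robot.get_calibration(n)
    print(n,c)
    cv2.imwrite(f"pics/{n}0.png",im[:,:,::-1]); np.savez(f"pics/{n}0.npz",im=im,d=d,E=c["extrinsics"])
E
```

```text
pics
{'t': 0.0, 'joint_positions': array([-7.38306509e+01,  1.72187133e+01,  8.71810221e+01,  1.61086742e-03,
        7.56702588e+01, -3.81466491e+00]), 'joint_vel': array([-0.05532524, -0.01056291,  0.04428909,  0.08157083,  0.02683868,
        0.0081951 ]), 'effort': array([-5.54166363e-04, -5.43501234e+01, -3.61795378e+01, -1.14062934e-04,
        3.98576783e-03,  5.11169667e-07]), 'ee_pos': array([ 0.18790816, -0.51662278,  0.20768647]), 'eef_rot': array([[ 3.41751203e-01, -3.14033334e-04,  9.39790411e-01],
       [-9.39789676e-01,  1.18089053e-03,  3.41751330e-01],
       [-1.21711091e-03, -9.99999253e-01,  1.08445474e-04]]), 'force': array([ 0.22923124, -0.43082795,  0.53578349]), 'torque': array([-0.01107986, -0.03591526, -0.00714173]), 'gripper_width': 0.9991578960655307}
scene {'fx': 400.0981774367296, 'fy': 400.0981774367296, 'cx': 250.98190445522832, 'cy': 197.46642528288828, 'D': array([-0.0095362,  0.       ,  0.       ,  0.       ,  0.       ]), 'extrinsics': array([[ 0.84292017,  0.53801961, -0.00452493, -0.42344942],
       [ 0.45064547, -0.71057503, -0.54037189, -0.2
[... 423 characters left out ...]
8975, -0.12057176,  0.51947005],
       [ 0.12099403,  0.01968381, -0.99245806,  1.02626234],
       [ 0.        ,  0.        ,  0.        ,  1.        ]])}
wrist {'fx': 289.21525719660127, 'fy': 289.21525719660127, 'cx': 258.7458477757264, 'cy': 188.0487472030591, 'D': array([-0.06562134,  0.        ,  0.        ,  0.        ,  0.        ]), 'extrinsics': array([[ 3.42990133e-01, -9.39339005e-01, -5.26321462e-05,
        -5.49781177e-01],
       [-9.04992470e-01, -3.30463855e-01,  2.67922132e-01,
        -3.54035781e-02],
       [-2.51687102e-01, -9.18470159e-02, -9.63440568e-01,
         3.78323196e-01],
       [ 0.00000000e+00,  0.00000000e+00,  0.00000000e+00,
         1.00000000e+00]])}
```

View pics/scene0.png

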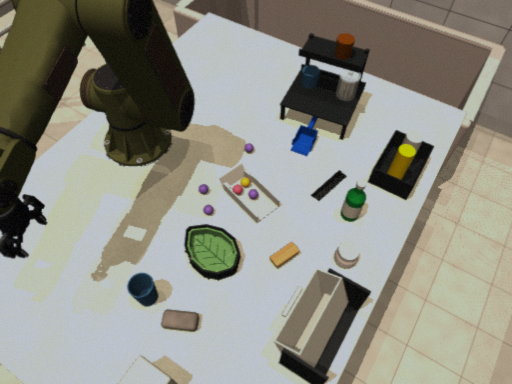

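View pics/top0.png

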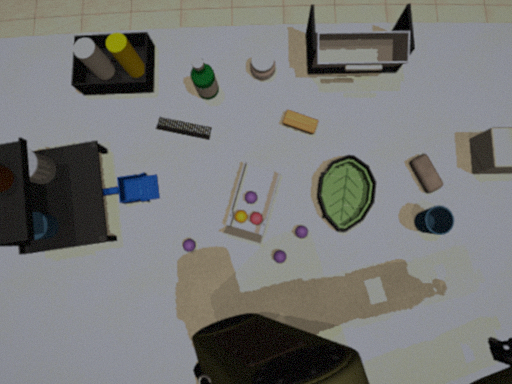

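View pics/wrist0.png

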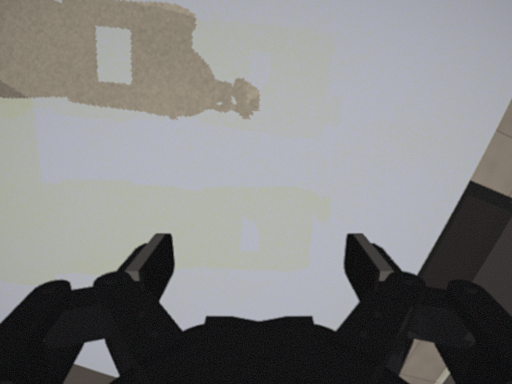

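The scene shows the shelf on the left (+y) in the top view, with the scoop pan at about (140,188). The bin is at (250,200), its closed end towards the robot. The dish is at (346,192), and the decoy purple balls are outside the bin. Next I measure these.

```bash
cat > h.py <<'E'
from rig import robot
import cv2,numpy as np
def cal(n):
    c=robot.get_calibration(n);K=np.array([[c["fx"],0,c["cx"]],[0,c["fy"],c["cy"]],[0,0,1]]);return K,np.array(c["D"]),np.array(c["extrinsics"])
def cloud(d,n,E=None):
    K,D,E0=cal(n);E=E0 if E is None else E
    v,u=np.mgrid[:384,:512];p=cv2.undistortPoints(np.stack([u.ravel(),v.ravel()],1).astype(np.float64)[:,None],K,D)[:,0]
    z=d.ravel();P=np.c_[p*z[:,None],z]
    W=(P-E[:3,3])@E[:3,:3];W[z<=0]=np.nan
    return W.reshape(384,512,3)
def proj(P,n,E=None):
    K,D,E0=cal(n);E=E0 if E is None else E
    rv,_=cv2.Rodrigues(E[:3,:3]);return cv2.projectPoints(np.atleast_2d(np.array(P,float)),rv,E[:3,3],K,D)[0][:,0]
E
python3 - <<'E'
from h import *
z=np.load("pics/top0.npz");W=cloud(z["d"],"top");np.save("pics/topW.npy",W)
zs=np.load("pics/scene0.npz");Ws=cloud(zs["d"],"scene",zs["E"])
t=W[60:70,180:300].reshape(-1,3);print("table z",np.nanmedian(W[130:150,215:280,2]),np.nanmedian(W[20:30,100:200,2]))
for t in ["scoop","bin","ball_a","ball_c","ball_b","dish","ledge","shelf"]:
    for o in robot.outline_of("top",t)[:5]:
        m=o["pixels"];P=W[m];P=P[~np.isnan(P[:,0])]
        print(t,round(o["confidence"],2),np.round(o["at"]),m.sum(),"mean",P.mean(0).round(3),"min",P.min(0).round(3),"max",P.max(0).round(3))
        np.save(f"pics/m_{t}_{int(o['at'][0])}.npy",m)
print(robot.state()["t"])
E
```

```text
table z 9.594544596684557e-05 -0.748380905578286
scoop 0.61 [133. 188.] 1123 mean [0.532 0.323 0.012] min [ 0.493  0.265 -0.003] max [0.571 0.394 0.05 ]
bin 0.65 [253. 200.] 2507 mean [0.487 0.011 0.012] min [ 0.376 -0.067 -0.005] max [0.593 0.083 0.053]
ball_a 0.67 [191. 246.] 124 mean [0.38  0.174 0.029] min [0.364 0.16  0.017] max [0.395 0.187 0.036]
ball_a 0.65 [302. 232.] 135 mean [ 0.408 -0.114  0.028] min [ 0.392 -0.129 -0.002] max [ 0.423 -0.098  0.036]
ball_a 0.57 [252. 200.] 141 mean [0.499 0.014 0.03 ] min [ 0.485 -0.002 -0.   ] max [0.516 0.033 0.04 ]
ball_c 0.67 [191. 246.] 124 mean [0.38  0.174 0.029] min [0.364 0.16  0.017] max [0.395 0.187 0.036]
ball_c 0.65 [302. 232.] 135 mean [ 0.408 -0.114  0.028] min [ 0.392 -0.129 -0.002] max [ 0.423 -0.098  0.036]
ball_c 0.57 [252. 200.] 141 mean [0.499 0.014 0.03 ] min [ 0.485 -0.002 -0.   ] max [0.516 0.033 0.04 ]
ball_b 0.67 [191. 246.] 124 mean [0.38  0.174 0.029] min [0.364 0.16  0.017] max [0.395 0.187 0.036]
ball_b 0.65 [302. 232.] 135 mean [ 0.408 -0.114  0.028] min [ 0.392 -0.129 -0.002] max [ 0.423 -0.098  0.036]
ball_b 0.57 [252. 200.] 141 mean [0.499 0.014 0.03 ] min [ 0.485 -0.002 -0.   ] max [0.516 0.033 0.04 ]
dish 0.57 [347. 195.] 2587 mean [ 0.508 -0.233  0.017] min [ 0.415 -0.295 -0.002] max [ 0.59  -0.167  0.051]
ledge 0.73 [359. 208.] 916 mean [ 0.508 -0.232  0.034] min [ 0.405 -0.315 -0.004] max [ 0.613 -0.158  0.055]
shelf 0.67 [ 52. 197.] 10801 mean [0.5   0.485 0.136] min [ 0.362  0.367 -0.002] max [0.678 0.674 0.291]
0.55
```

Run:
```python
import cv2
im=cv2.imread("pics/top0.png")
cv2.imwrite("pics/crop1.png",cv2.resize(im[130:270,90:290],None,fx=4,fy=4,interpolation=cv2.INTER_CUBIC))
```

```text
(no output)
```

View pics/crop1.png

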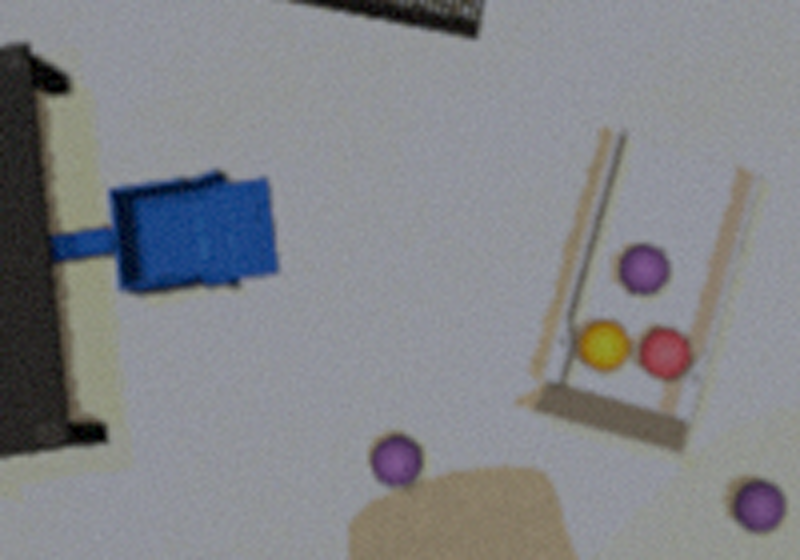

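Run:
```python
import numpy as np,cv2,glob
W=np.load("pics/topW.npy")
im=np.load("pics/top0.npz")["im"].astype(int)
def rect(P):
    P=P[:,:2]; r=cv2.minAreaRect((P*1000).astype(np.float32));return r
# blue scoop
m=np.zeros((384,512),bool);m[165:215,90:170]=True
blue=m&(im[...,2]>im[...,0]+60)&(im[...,2]>im[...,1]+40)
P=W[blue];P=P[~np.isnan(P[:,0])]
print("blue",len(P))
h=P[P[:,2]>0.03]
print("high",len(h),rect(h))
pan=P[(P[:,1]<0.366)]; print("pan",rect(pan))
for y in np.arange(0.26,0.41,0.008):
    q=P[abs(P[:,1]-y)<0.004]
    if len(q):print(round(y,3),len(q),"x",q[:,0].min().round(3),q[:,0].max().round(3),"mid",((q[:,0].min()+q[:,0].max())/2).round(4),"z",np.percentile(q[:,2],[5,50,95]).round(3))
# mask
mm=np.load("pics/m_scoop_133.npy") if glob.glob("pics/m_scoop_133.npy") else None
# shelf front edge: points z 0.07-.09
Q=W.reshape(-1,3);s=Q[(Q[:,2]>0.078)&(Q[:,2]<0.088)&(Q[:,1]>0.3)]
for x in np.arange(0.38,0.68,0.02):
    q=s[abs(s[:,0]-x)<.01]; 
    if len(q):print("shelf",round(x,2),q[:,1].min().round(4))
# bin
m=np.zeros((384,512),bool);m[155:250,215:290]=True
B=W[m];B=B[(B[:,2]>0.034)]
for x in np.arange(0.37,0.61,0.01):
    q=B[abs(B[:,0]-x)<.005]
    if len(q):
        l=q[q[:,1]>0.015-0.0];r=q[q[:,1]<0.0]
        print("bin",round(x,2),len(q),np.sort(q[:,1]).round(3)[[0,len(q)//4,3*len(q)//4,-1]], q[:,2].max().round(3))
```

```text
blue 898
high 130 ((527.9088134765625, 341.9688720703125), (67.748291015625, 105.86175537109375), 3.866102695465088)
pan ((530.7174072265625, 315.0995788574219), (73.0804214477539, 101.62298583984375), 7.7473602294921875)
0.26 6 x 0.508 0.524 mid 0.516 z [-0.     0.002  0.003]
0.268 58 x 0.505 0.568 mid 0.5366 z [-0.001  0.003  0.006]
0.276 72 x 0.505 0.568 mid 0.5366 z [-0.     0.003  0.006]
0.284 70 x 0.498 0.568 mid 0.5329 z [-0.001  0.003  0.007]
0.292 71 x 0.498 0.565 mid 0.5314 z [-0.001  0.003  0.008]
0.3 78 x 0.498 0.57 mid 0.5339 z [0.    0.003 0.024]
0.308 68 x 0.497 0.566 mid 0.5317 z [-0.     0.003  0.026]
0.316 68 x 0.497 0.563 mid 0.5302 z [0.    0.003 0.027]
0.324 67 x 0.495 0.563 mid 0.5293 z [0.001 0.003 0.038]
0.332 71 x 0.495 0.561 mid 0.5279 z [-0.001  0.003  0.04 ]
0.34 64 x 0.495 0.561 mid 0.5281 z [-0.     0.003  0.039]
0.348 68 x 0.496 0.559 mid 0.527 z [-0.001  0.003  0.007]
0.356 64 x 0.495 0.559 mid 0.5271 z [0.    0.006 0.046]
0.364 14 x 0.519 0.532 mid 0.5252 z [0.043 0.046 0.047]
0.372 17 x 0.516 0.53 mid 0.5229 z [0.042 0.044 0.046]
0.38 17 x 0.516 0.53
[... 729 characters left out ...]
 0.45 71 [-0.03   0.001  0.062  0.072] 0.045
bin 0.46 33 [-0.032  0.034  0.064  0.07 ] 0.043
bin 0.47 14 [-0.035 -0.033  0.064  0.067] 0.045
bin 0.48 13 [-0.041 -0.038  0.062  0.064] 0.044
bin 0.49 22 [-0.041 -0.038  0.056  0.059] 0.043
bin 0.5 37 [-0.046  0.008  0.021  0.057] 0.042
bin 0.51 23 [-0.049 -0.044  0.051  0.054] 0.043
bin 0.52 13 [-0.052 -0.049  0.049  0.051] 0.041
bin 0.53 14 [-0.055 -0.052  0.045  0.048] 0.045
bin 0.54 14 [-0.057 -0.055  0.043  0.045] 0.043
bin 0.55 14 [-0.06  -0.058  0.04   0.043] 0.043
bin 0.56 13 [-0.063 -0.06   0.037  0.038] 0.042
bin 0.57 7 [0.032 0.032 0.035 0.035] 0.044
bin 0.58 7 [0.029 0.029 0.032 0.032] 0.042
bin 0.59 5 [0.027 0.027 0.029 0.029] 0.045
```

```bash
cat >> h.py <<'E'
from scipy.spatial.transform import Rotation as Ro
def Rdown(yaw,tilt=0):
    """tool x at world yaw (deg), tool y down; tilt: extra rot about tool x (deg)"""
    a=np.radians(yaw);x=np.array([np.cos(a),np.sin(a),0]);y=np.array([0,0,-1.]);R=np.c_[x,y,np.cross(x,y)]
    return R@Ro.from_rotvec([np.radians(tilt),0,0]).as_matrix()
def plan(p1,R1,n=5,smax=45,rmax=7.5,start=None,show=True):
    s=robot.state() if start is None else start
    p=np.array(s["ee_pos"])*1000;R=np.array(s["eef_rot"]);p1=np.array(p1)*1000.
    tot=Ro.from_matrix(R.T@R1).as_rotvec();N=max(1,int(np.ceil(max(np.linalg.norm(p1-p)/smax,np.degrees(np.linalg.norm(tot))/rmax))))
    rows=[]
    for i in range(N):
        k=N-i
        sl=np.round(R.T@(p1-p)/k,0 if k>1 else 1);rv=np.round(Ro.from_matrix(R.T@R1).as_rotvec()/k,3)
        p=p+R@sl;R=R@Ro.from_rotvec(rv).as_matrix();rows.append((sl.tolist(),rv.tolist()))
    if show:
        print("rows needed",N)
        for r in rows[:40]:print(r)
    return rows
def st():
    s=robot.state();R=s["eef_rot"];print("t",round(s["t"],2),"p",np.round(s["ee_pos"],4),"xyaw",round(np.degrees(np.arctan2(R[1,0],R[0,0])),1),"ydir",np.round(R[:,1],3),"j",np.round(s["joint_positions"],1),"F",np.round(s["force"],1),"g",round(s["gripper_width"],3));return s
E
python3 - <<'E'
from h import *
s=st();_,_,E=cal("wrist");C=-E[:3,:3].T@E[:3,3];print("cam in tool",s["eef_rot"].T@(C-s["ee_pos"]),"\n",s["eef_rot"].T@E[:3,:3].T)
plan([.530,.327,.17],Rdown(7.5))
E
```

```text
t 0.55 p [ 0.1879 -0.5169  0.2083] xyaw -70.0 ydir [-0. -0. -1.] j [-73.8  17.2  87.1  -0.   75.7  -3.8] F [-0.6 -0.4 -0.4] g 0.998
cam in tool [-0.00025167 -0.16607342  0.06798703] 
 [[ 9.99998801e-01  1.07498986e-03  1.11437394e-03]
 [-7.85589176e-04 -2.67944442e-01  9.63434045e-01]
 [ 1.33427213e-03 -9.63433765e-01 -2.67943276e-01]]
rows needed 21
([-32.0, 2.0, 29.0], [0.0, -0.064, -0.0])
([-30.0, 2.0, 31.0], [0.0, -0.064, -0.0])
([-28.0, 2.0, 33.0], [0.0, -0.064, -0.0])
([-26.0, 2.0, 35.0], [0.0, -0.064, -0.0])
([-24.0, 2.0, 36.0], [0.0, -0.065, -0.0])
([-21.0, 2.0, 38.0], [0.0, -0.064, -0.0])
([-19.0, 2.0, 39.0], [0.0, -0.065, -0.0])
([-16.0, 2.0, 40.0], [0.0, -0.064, -0.0])
([-14.0, 2.0, 41.0], [0.0, -0.065, -0.0])
([-11.0, 2.0, 42.0], [0.0, -0.064, -0.0])
([-8.0, 2.0, 43.0], [0.0, -0.065, -0.0])
([-6.0, 2.0, 43.0], [0.0, -0.064, -0.0])
([-3.0, 2.0, 43.0], [0.0, -0.065, -0.0])
([-0.0, 2.0, 43.0], [0.0, -0.064, -0.0])
([3.0, 1.0, 43.0], [0.0, -0.065, -0.0])
([5.0, 2.0, 43.0], [0.0, -0.064, -0.0])
([8.0, 1.0, 43.0], [0.0, -0.065, -0.0])
([11.0, 2.0, 42.0], [0.0, -0.064, -0.0])
([14.0, 1.0, 41.0], [0.0, -0.065, -0.0])
([16.0, 2.0, 41.0], [0.0, -0.064, -0.0])
([19.3, 1.3, 38.9], [0.0, -0.065, -0.0])
```

arm_command(
  series=[
    {"slide": [-32,2,29],"rotation": [0,-0.064,0],"claw": 1},
    {"slide": [-30,2,31],"rotation": [0,-0.064,0],"claw": 1},
    {"slide": [-28,2,33],"rotation": [0,-0.064,0],"claw": 1},
    {"slide": [-26,2,35],"rotation": [0,-0.064,0],"claw": 1},
    {"slide": [-24,2,36],"rotation": [0,-0.065,0],"claw": 1},
  ],
)

```text
t: 1.05
ee_pos: [0.27, -0.3148, 0.1983]
eef_rot: [[0.623, 0.0, 0.782], [-0.782, -0.0, 0.623], [0.0, -1.0, 0.0]]
force: [0.2, 0.7, -0.5]
gripper_width: 1.0
```

arm_command(
  series=[
    {"slide": [-21,2,38],"rotation": [0,-0.064,0],"claw": 1},
    {"slide": [-19,2,39],"rotation": [0,-0.065,0],"claw": 1},
    {"slide": [-16,2,40],"rotation": [0,-0.064,0],"claw": 1},
    {"slide": [-14,2,41],"rotation": [0,-0.065,0],"claw": 1},
    {"slide": [-11,2,42],"rotation": [0,-0.064,0],"claw": 1},
  ],
)

```text
t: 1.55
ee_pos: [0.3519, -0.1142, 0.1885]
eef_rot: [[0.838, 0.001, 0.545], [-0.545, -0.0, 0.838], [0.001, -1.0, 0.0]]
force: [1.3, -0.9, 0.2]
gripper_width: 1.001
```

Run:
```python
from h import *
s=st();plan([.530,.327,.17],Rdown(7.5))
W=np.load("pics/topW.npy").reshape(-1,3)
q=W[(abs(W[:,0]-.53)<.06)&(W[:,1]>.37)&(W[:,1]<.48)];q=q[q[:,2]>.09];print("tall things",len(q),q[:,1].min() if len(q) else None,q[:,2].max() if len(q) else None)
```

```text
t 1.55 p [ 0.3519 -0.1142  0.1885] xyaw -33.0 ydir [ 0.001 -0.    -1.   ] j [-23.7  -5.5 114.9  -0.   70.6   9.4] F [ 1.3 -0.9  0.2] g 1.001
rows needed 11
([-8.0, 2.0, 42.0], [0.0, -0.064, 0.0])
([-6.0, 2.0, 43.0], [0.0, -0.064, 0.0])
([-3.0, 2.0, 43.0], [0.0, -0.064, 0.0])
([0.0, 2.0, 43.0], [0.0, -0.064, 0.0])
([3.0, 2.0, 43.0], [0.0, -0.064, 0.0])
([6.0, 1.0, 43.0], [0.0, -0.065, 0.0])
([8.0, 2.0, 43.0], [0.0, -0.064, 0.0])
([11.0, 1.0, 42.0], [0.0, -0.065, 0.0])
([14.0, 2.0, 41.0], [0.0, -0.064, 0.0])
([16.0, 1.0, 40.0], [0.0, -0.065, 0.0])
([18.8, 1.5, 39.2], [0.0, -0.064, 0.001])
tall things 13 0.4778843866095168 0.2541304205715714
```

arm_command(
  series=[
    {"slide": [-8,2,42],"rotation": [0,-0.064,0],"claw": 1},
    {"slide": [-6,2,43],"rotation": [0,-0.064,0],"claw": 1},
    {"slide": [-3,2,43],"rotation": [0,-0.064,0],"claw": 1},
    {"slide": [0,2,43],"rotation": [0,-0.064,0],"claw": 1},
    {"slide": [3,2,43],"rotation": [0,-0.064,0],"claw": 1},
  ],
)

```text
t: 2.05
ee_pos: [0.4329, 0.0856, 0.1784]
eef_rot: [[0.967, 0.001, 0.253], [-0.253, 0.0, 0.967], [0.001, -1.0, 0.0]]
force: [1.5, -1.0, 0.1]
gripper_width: 0.999
```

arm_command(
  series=[
    {"slide": [6,1,43],"rotation": [0,-0.065,0],"claw": 1},
    {"slide": [8,2,43],"rotation": [0,-0.064,0],"claw": 1},
    {"slide": [11,1,42],"rotation": [0,-0.065,0],"claw": 1},
    {"slide": [14,2,41],"rotation": [0,-0.064,0],"claw": 1},
    {"slide": [16,1,40],"rotation": [0,-0.065,0],"claw": 1},
  ],
)

```text
t: 2.55
ee_pos: [0.5149, 0.2864, 0.1711]
eef_rot: [[0.998, 0.0, -0.067], [0.067, -0.0, 0.998], [0.0, -1.0, -0.0]]
force: [0.6, -1.5, 1.2]
gripper_width: 1.0
```

arm_command(
  series=[
    {"slide": [18.8,1.5,39.2],"rotation": [0,-0.064,0],"claw": 1},
  ],
)

```text
t: 2.65
ee_pos: [0.5312, 0.3267, 0.1697]
eef_rot: [[0.991, 0.0, -0.13], [0.13, 0.0, 0.991], [0.0, -1.0, 0.0]]
force: [0.7, -1.0, 1.5]
gripper_width: 0.998
```

Run:
```python
from h import *
s=st();K,D,E=cal("wrist");im,d=robot.read_camera("wrist")
cv2.imwrite("pics/w1.png",im[:,:,::-1]);np.savez("pics/w1.npz",im=im,d=d,E=E)
W=cloud(d,"wrist",E);im=im.astype(int)
b=(im[...,2]>im[...,0]+50)&(im[...,2]>im[...,1]+30)
P=W[b];P=P[~np.isnan(P[:,0])&(P[:,2]<.06)&(P[:,2]>-.01)]
u=np.array([-.13,.9915]);u/=np.linalg.norm(u);n=np.array([u[1],-u[0]])
a=P[:,:2]-[.532,.311];sx=a@u;sy=a@n
for lo in np.arange(-.06,.10,.01):
    k=(sx>lo)&(sx<lo+.01)
    if k.sum()>5:print("sx",round(lo+.005,3),k.sum(),"sy",np.percentile(sy[k],[1,99]).round(4),"mid",np.percentile(sy[k],[1,99]).mean().round(4),"z",np.percentile(P[k,2],[2,50,98]).round(3))
print(sx.min(),sx.max())
```

```text
t 2.65 p [0.5312 0.3267 0.1697] xyaw 7.5 ydir [ 0.  0. -1.] j [28.2 28.4 76.9 -0.  74.8 20.7] F [ 0.7 -1.   1.5] g 0.998
sx -0.045 161 sy [-0.03    0.0327] mid 0.0014 z [0.001 0.003 0.004]
sx -0.035 417 sy [-0.0309  0.0327] mid 0.0009 z [0.001 0.004 0.005]
sx -0.025 425 sy [-0.0307  0.0396] mid 0.0044 z [0.001 0.004 0.005]
sx -0.015 472 sy [-0.0355  0.0382] mid 0.0013 z [0.002 0.004 0.028]
sx -0.005 484 sy [-0.0337  0.0378] mid 0.0021 z [0.002 0.004 0.033]
sx 0.005 517 sy [-0.0321  0.0369] mid 0.0024 z [0.002 0.004 0.041]
sx 0.015 533 sy [-0.0319  0.0384] mid 0.0033 z [0.002 0.004 0.041]
sx 0.025 581 sy [-0.0325  0.038 ] mid 0.0028 z [0.002 0.004 0.041]
sx 0.035 539 sy [-0.0323  0.0379] mid 0.0028 z [0.002 0.004 0.041]
sx 0.045 438 sy [-0.032   0.0376] mid 0.0028 z [0.001 0.042 0.045]
sx 0.055 163 sy [-0.0094  0.0077] mid -0.0009 z [0.043 0.045 0.047]
sx 0.065 150 sy [-0.0063  0.0076] mid 0.0007 z [0.043 0.045 0.047]
sx 0.075 75 sy [-0.0062  0.0075] mid 0.0006 z [0.044 0.046 0.047]
-0.04548728853038425 0.07406352938443202
```

View pics/w1.png

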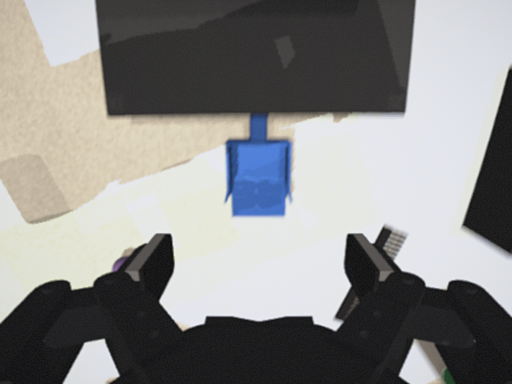

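Scoop pan centred between the fingers at (260,180), and the shelf edge is at row 113. Descending on the pan.

arm_command(
  series=[
    {"slide": [0,45,0],"rotation": [0,0,0],"claw": 1},
    {"slide": [0,45,0],"rotation": [0,0,0],"claw": 1},
    {"slide": [0,35,0],"rotation": [0,0,0],"claw": 1},
    {"slide": [0,25,0],"rotation": [0,0,0],"claw": 1},
    {"slide": [0,15,0],"rotation": [0,0,0],"claw": 1},
  ],
)

```text
t: 3.2
ee_pos: [0.53, 0.3244, 0.0025]
eef_rot: [[0.992, -0.002, -0.128], [0.128, -0.001, 0.992], [-0.003, -1.0, -0.001]]
force: [0.1, -0.2, -0.3]
gripper_width: 0.996
```

arm_command(
  series=[
    {"slide": [0,1.5,0],"rotation": [0,0,0],"claw": 1},
    {"slide": [0,0,0],"rotation": [0,0,0],"claw": 0.7},
    {"slide": [0,0,0],"rotation": [0,0,0],"claw": 0.7},
    {"slide": [0,0,0],"rotation": [0,0,0],"claw": 0.7},
    {"slide": [0,0,0],"rotation": [0,0,0],"claw": 0.7},
  ],
  squeeze=25,
)

```text
t: 3.7
ee_pos: [0.5316, 0.3253, 0.005]
eef_rot: [[0.992, 0.002, -0.128], [0.128, 0.001, 0.992], [0.003, -1.0, 0.001]]
force: [-0.4, -1.0, 6.9]
gripper_width: 0.786
```

Run:
```python
from h import *
s=st()
im,d=robot.read_camera("scene");cv2.imwrite("pics/s1.png",cv2.resize(im[70:220,220:420,::-1],None,fx=4,fy=4))
```

```text
t 3.7 p [0.5316 0.3253 0.005 ] xyaw 7.3 ydir [ 0.002  0.001 -1.   ] j [28.1 39.2 83.7 -0.  57.  20.8] F [-0.4 -1.   6.9] g 0.786
```

View pics/s1.png

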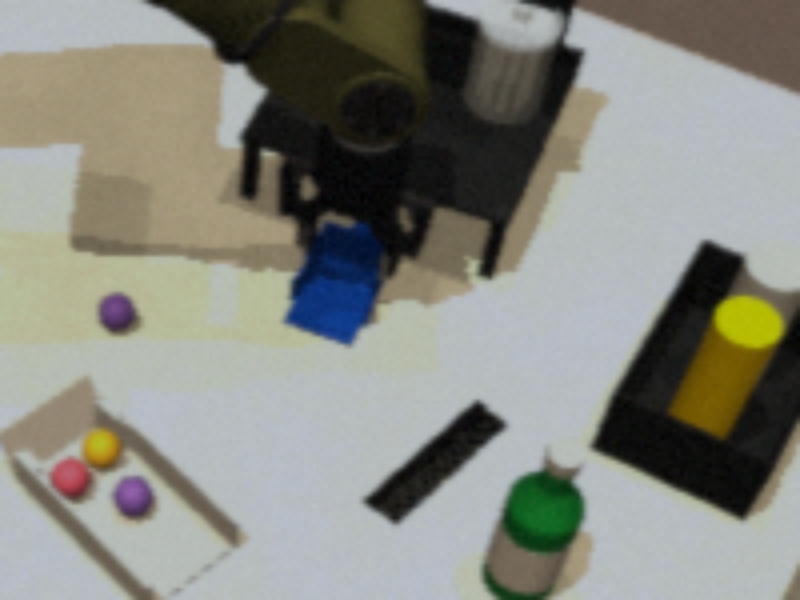

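arm_command(
  series=[
    {"slide": [0,-5,0],"rotation": [0,0,0],"claw": 0.65},
    {"slide": [0,-2,-8],"rotation": [0,0,0],"claw": 0.65},
    {"slide": [0,0,-15],"rotation": [0,0,0],"claw": 0.65},
    {"slide": [0,0,-15],"rotation": [0,0,0],"claw": 0.65},
    {"slide": [0,0,-15],"rotation": [0,0,0],"claw": 0.65},
  ],
  squeeze=30,
)

```text
t: 4.25
ee_pos: [0.5376, 0.2705, 0.0101]
eef_rot: [[0.992, -0.0, -0.127], [0.127, -0.0, 0.992], [-0.0, -1.0, -0.0]]
force: [-0.0, -0.3, -1.2]
gripper_width: 0.782
```

Run:
```python
from h import *
s=st()
im,d=robot.read_camera("scene");cv2.imwrite("pics/s2.png",cv2.resize(im[70:220,220:420,::-1],None,fx=4,fy=4))
im,d=robot.read_camera("wrist");cv2.imwrite("pics/w2.png",im[:,:,::-1])
```

```text
t 4.25 p [0.5376 0.2705 0.0101] xyaw 7.3 ydir [-0. -0. -1.] j [23.2 36.6 87.4 -0.  56.  15.9] F [-0.  -0.3 -1.2] g 0.782
```

View pics/s2.png

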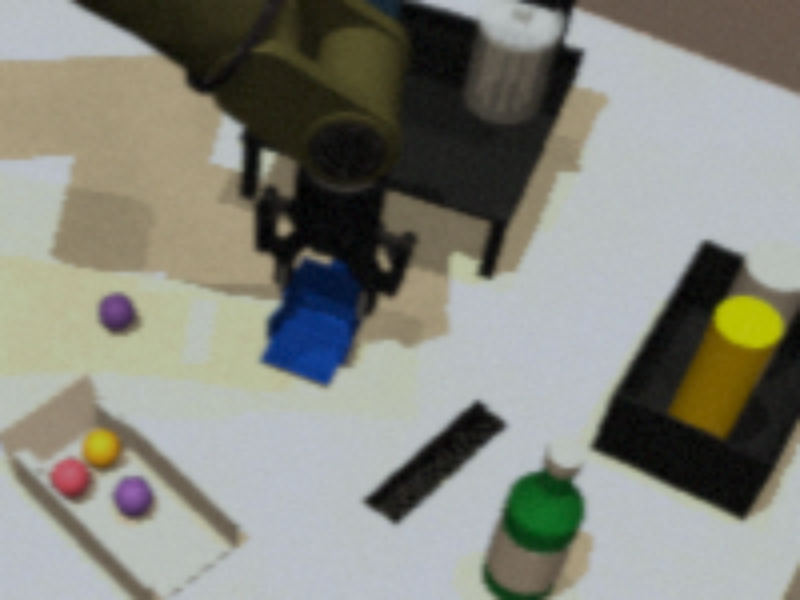

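View pics/w2.png

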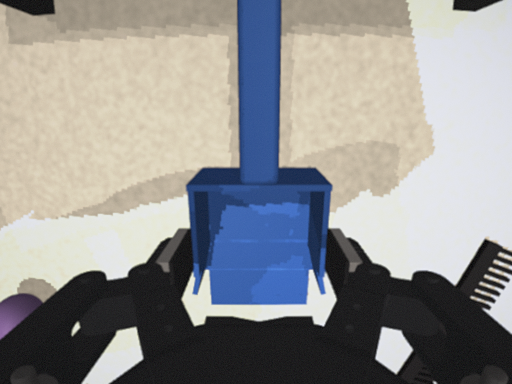

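Scoop is held and the handle is sliding out. I'll keep pulling, then set it down.

arm_command(
  series=[
    {"slide": [0,0,-25],"rotation": [0,0,0],"claw": 0.65},
    {"slide": [0,0,-25],"rotation": [0,0,0],"claw": 0.65},
    {"slide": [0,0,-20],"rotation": [0,0,0],"claw": 0.65},
    {"slide": [0,0,-15],"rotation": [0,0,0],"claw": 0.65},
    {"slide": [0,0,0],"rotation": [0,0,0],"claw": 0.65},
  ],
)

```text
t: 4.85
ee_pos: [0.5487, 0.1865, 0.0103]
eef_rot: [[0.992, -0.0, -0.126], [0.126, -0.0, 0.992], [-0.0, -1.0, -0.0]]
force: [0.5, 0.7, -1.7]
gripper_width: 0.781
```

arm_command(
  series=[
    {"slide": [0,2,0],"rotation": [0,0,0],"claw": 0.65},
    {"slide": [0,2,0],"rotation": [0,0,0],"claw": 0.65},
    {"slide": [0,1,0],"rotation": [0,0,0],"claw": 0.65},
    {"slide": [0,0,0],"rotation": [0,0,0],"claw": 0.65},
  ],
)

```text
t: 5.25
ee_pos: [0.5483, 0.1886, 0.0052]
eef_rot: [[0.992, -0.0, -0.128], [0.128, 0.0, 0.992], [-0.0, -1.0, 0.0]]
force: [0.4, -0.4, 0.1]
gripper_width: 0.78
```

arm_command(
  series=[
    {"slide": [0,1,0],"rotation": [0,0,0],"claw": 0.65},
    {"slide": [0,0,0],"rotation": [0,0,0],"claw": 0.65},
  ],
)

```text
t: 5.45
ee_pos: [0.5483, 0.1886, 0.0051]
eef_rot: [[0.992, 0.0, -0.128], [0.128, 0.0, 0.992], [0.0, -1.0, 0.0]]
force: [-6.8, 0.8, 10.6]
gripper_width: 0.776
```

arm_command(
  series=[
    {"slide": [0,0,0],"rotation": [0,0,0],"claw": 1},
    {"slide": [0,0,0],"rotation": [0,0,0],"claw": 1},
    {"slide": [0,0,0],"rotation": [0,0,0],"claw": 1},
    {"slide": [0,-25,0],"rotation": [0,0,0],"claw": 1},
    {"slide": [0,-45,0],"rotation": [0,0,0],"claw": 1},
  ],
)

```text
t: 5.95
ee_pos: [0.5468, 0.1875, 0.0723]
eef_rot: [[0.992, -0.006, -0.128], [0.128, -0.002, 0.992], [-0.006, -1.0, -0.001]]
force: [0.1, 1.1, 1.0]
gripper_width: 1.002
```

arm_command(
  series=[
    {"slide": [0,-35,20],"rotation": [0,0,0],"claw": 1},
    {"slide": [0,0,30],"rotation": [0,0,0],"claw": 1},
    {"slide": [0,0,27],"rotation": [0,0,0],"claw": 1},
  ],
)

```text
t: 6.25
ee_pos: [0.5389, 0.2655, 0.1106]
eef_rot: [[0.992, 0.002, -0.127], [0.127, 0.001, 0.992], [0.002, -1.0, 0.001]]
force: [0.4, -0.1, -0.7]
gripper_width: 0.991
```

```bash
cat > lk.py <<'E'
from h import *
import sys
tag=sys.argv[1]
s=st();K,D,E=cal("wrist");im,d=robot.read_camera("wrist")
cv2.imwrite(f"pics/w{tag}.png",im[:,:,::-1]);np.savez(f"pics/w{tag}.npz",im=im,d=d,E=E)
im2,d2=robot.read_camera("top");cv2.imwrite(f"pics/t{tag}.png",cv2.resize(im2[100:290,90:400,::-1],None,fx=2.5,fy=2.5));np.savez(f"pics/t{tag}.npz",im=im2,d=d2)
for n,im,d,EE in (("wrist",im,d,E),("top",im2,d2,None)):
    W=cloud(d,n,EE);im=im.astype(int)
    b=(im[...,2]>im[...,0]+50)&(im[...,2]>im[...,1]+30)
    P=W[b];P=P[~np.isnan(P[:,0])&(P[:,2]<.06)&(P[:,2]>.043)]
    P=P[np.linalg.norm(P[:,:2]-s["ee_pos"][:2],axis=1)<.2]
    if len(P)<20: continue
    # handle (z 45)
    r=cv2.minAreaRect((P[:,:2]*1000).astype(np.float32));print(n,len(P),"handle rect",np.round(cv2.boxPoints(r)),P[:,2].mean())
    h=P
    c=h[:,:2].mean(0);U,S,V=np.linalg.svd(h[:,:2]-c);print("c",c,"dir yaw",np.degrees(np.arctan2(V[0,1],V[0,0])),"ext",(((h[:,:2]-c)@V[0]).min(),((h[:,:2]-c)@V[0]).max()))
E
python3 lk.py 3
```

```text
t 6.25 p [0.5389 0.2655 0.1106] xyaw 7.3 ydir [ 0.002  0.001 -1.   ] j [22.7 28.8 84.5  0.  66.6 15.4] F [ 0.4 -0.1 -0.7] g 0.991
wrist 1942 handle rect [[504. 303.]
 [515. 216.]
 [577. 224.]
 [566. 311.]] 0.04539522858257556
c [0.53842328 0.26551165] dir yaw -82.14577332519816 ext (np.float64(-0.04158944838785649), np.float64(0.04610025246137629))
top 135 handle rect [[499. 282.]
 [515. 184.]
 [580. 195.]
 [564. 293.]] 0.045304246993745516
c [0.54023374 0.25039567] dir yaw 96.52190585436135 ext (np.float64(-0.06272958650140588), np.float64(0.038257632474743085))
```

View pics/w3.png

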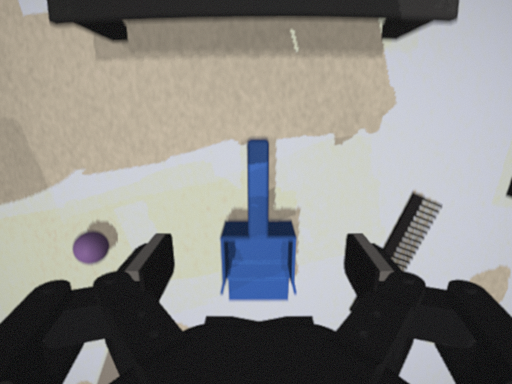

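View pics/t3.png

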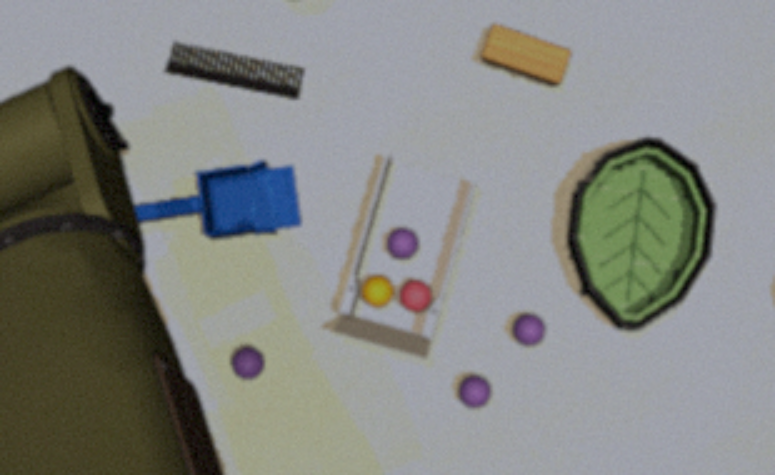

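Scoop lies flat and released, with the handle along column 258 (rows 140–225). Now I take the handle.

arm_command(
  series=[
    {"slide": [0,20,7],"rotation": [0,0,0],"claw": 1},
    {"slide": [0,30,0],"rotation": [0,0,0],"claw": 1},
    {"slide": [0,25,0],"rotation": [0,0,0],"claw": 1},
    {"slide": [0,15,0],"rotation": [0,0,0],"claw": 0.8},
    {"slide": [0,3.5,0],"rotation": [0,0,0],"claw": 0.6},
  ],
)

```text
t: 6.85
ee_pos: [0.5371, 0.2706, 0.0141]
eef_rot: [[0.992, -0.002, -0.127], [0.127, -0.001, 0.992], [-0.003, -1.0, -0.001]]
force: [-0.2, 0.7, -0.1]
gripper_width: 0.69
```

arm_command(
  series=[
    {"slide": [0,0,0],"rotation": [0,0,0],"claw": 0.3},
    {"slide": [0,0,0],"rotation": [0,0,0],"claw": 0.1},
    {"slide": [0,0,0],"rotation": [0,0,0],"claw": 0.1},
    {"slide": [0,0,0],"rotation": [0,0,0],"claw": 0.1},
    {"slide": [0,0,0],"rotation": [0,0,0],"claw": 0.1},
  ],
  squeeze=80,
)

```text
t: 7.35
ee_pos: [0.5382, 0.2718, 0.0168]
eef_rot: [[0.992, 0.002, -0.128], [0.128, 0.001, 0.992], [0.002, -1.0, 0.001]]
force: [0.5, 3.0, 4.6]
gripper_width: 0.171
```

```bash
python3 lk.py 4
```

```text
t 7.35 p [0.5382 0.2718 0.0168] xyaw 7.3 ydir [ 0.002  0.001 -1.   ] j [23.3 36.  87.2  0.  56.6 16. ] F [0.5 3.  4.6] g 0.171
wrist 4269 handle rect [[526. 307.]
 [536. 220.]
 [553. 222.]
 [543. 309.]] 0.04481438581169479
c [0.53871162 0.26792419] dir yaw -83.02609826241164 ext (np.float64(-0.03986360897598705), np.float64(0.04703837427604755))
top 81 handle rect [[490. 236.]
 [515. 192.]
 [570. 224.]
 [546. 267.]] 0.04526995421700688
c [0.54182111 0.23922373] dir yaw 88.51107921556121 ext (np.float64(-0.04782220262284829), np.float64(0.02590394871487166))
```

View pics/w4.png

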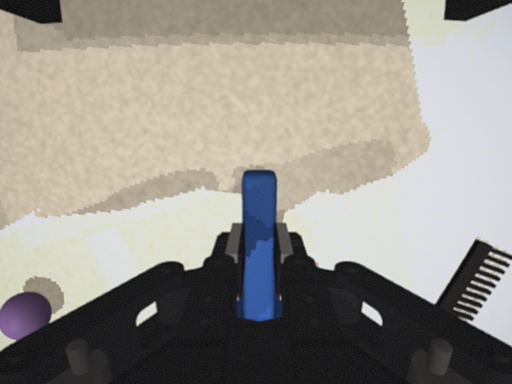

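Handle held at about scoop x=91, with 43 mm of handle behind the TCP. Now I refine the bin pose, the balls and the neighbours.

Run:
```python
from h import *
from scipy.optimize import least_squares
A=[]
ims=[]
for f in ["top0","t3","t4"]:
    z=np.load(f"pics/{f}.npz");W=cloud(z["d"],"top");A.append(W);ims.append(z["im"].astype(int))
P=np.concatenate([W[150:255,210:292].reshape(-1,3) for W in A[:2]]);P=P[~np.isnan(P[:,0])]
T=P[(P[:,2]>.036)&(P[:,2]<.046)]
def fr(p,Q):
    c,s=np.cos(p[2]),np.sin(p[2]);d=Q[:,:2]-p[:2];return d[:,0]*c+d[:,1]*s,-d[:,0]*s+d[:,1]*c
p=np.array([.496,.006,np.radians(-17)])
for it in range(5):
    bx,by=fr(p,T);k=(bx>-.035)&(bx<.09)&(abs(abs(by)-.047)<.008)
    def res(q):
        a,b=fr(q,T[k]);return np.abs(b)-.047
    r=least_squares(lambda v:res([p[0]-v[0]*np.sin(p[2]),p[1]+v[0]*np.cos(p[2]),p[2]+v[1]]),[0,0],loss="soft_l1",f_scale=.002)
    p=np.array([p[0]-r.x[0]*np.sin(p[2]),p[1]+r.x[0]*np.cos(p[2]),p[2]+r.x[1]])
bx,by=fr(p,T);k=(abs(abs(by)-.047)<.005)
print("fit",p,np.degrees(p[2]),"wall ends",np.sort(bx[k&(by>0)])[-3:],np.sort(bx[k&(by<0)])[-3:])
for s_ in (1,-1):
    kk=(by*s_>.035)&(by*s_<.06)&(bx>-.03)&(bx<.09);print("side",s_,"by",np.percentile(by[kk],[2,50,98]).round(4))
H=P[(P[:,2]>.046)];hx,hy=fr(p,H);k=abs(hy)<.05;print("end wall top bx",np.percentile(hx[k],[2,50,98]), "by",np.percentile(hy[k],[1,99]))
F=P;hx,hy=fr(p,F);k=(abs(hy)<.03)&(hx>.05)&(hx<.08);print("floor z",np.median(F[k,2]));k=(abs(hy)<.03)&(hx>.1)&(hx<.12);print("table",np.median(F[k,2]))
for s in np.arange(-.12,-.06,.006):
    k=(abs(hy)<.035)&(abs(hx-s)<.003);
    if k.sum():print(round(s,3),np.median(F[k,2]).round(4))
# balls by colour
im=ims[1];W=A[1]
hsv=cv2.cvtColor(im.astype(np.uint8),cv2.COLOR_RGB2HSV)
m=np.zeros((384,512),bool);m[185:228,230:268]=True
for n,(lo,hi) in {"yellow":(15,32),"pink":(165,180),"purple":(135,160)}.items():
    k=m&(hsv[...,0]>=lo)&(hsv[...,0]<=hi)&(hsv[...,1]>90);Q=W[k];Q=Q[Q[:,2]>.02]
    r=least_squares(lambda c:np.linalg.norm(Q-c,axis=1)-.017,[Q[:,0].mean(),Q[:,1].mean(),.02],loss="soft_l1",f_scale=.002)
    b=fr(p,r.x[None]);print(n,len(Q),r.x.round(4),"bin",np.round([b[0][0],b[1][0]],4))
# nailbrush
Q=W[105:140,275:325].reshape(-1,3);Q=Q[Q[:,2]>.015];r=cv2.minAreaRect((Q[:,:2]*1000).astype(np.float32));print("brush",np.round(cv2.boxPoints(r)))
# ledge & dish
Q=W[140:245,305:390].reshape(-1,3);L=Q[(Q[:,2]>.045)&(Q[:,2]<.06)];r=cv2.minAreaRect((L[:,:2]*1000).astype(np.float32));print("lip",len(L),r,np.round(cv2.boxPoints(r)))
```

```text
fit [ 0.49633937  0.00711002 -0.29791717] -17.069396675563276 wall ends [0.0831093  0.08370439 0.0839854 ] [0.08325611 0.08578318 0.08590211]
side 1 by [0.0449 0.0468 0.049 ]
side -1 by [-0.0489 -0.0469 -0.0451]
end wall top bx [-0.10860976 -0.10620559 -0.10373999] by [-0.04880641  0.04808616]
floor z 0.002980161567505428
table 0.00020349165804824215
-0.12 -0.0001
-0.114 0.0001
-0.108 0.0458
-0.102 0.0416
-0.096 0.029
-0.09 0.0162
-0.084 0.0049
-0.078 0.0031
-0.072 0.003
-0.066 0.0042
yellow 125 [0.4519 0.0404 0.02  ] bin [-0.0522  0.0188]
pink 107 [0.4467 0.0015 0.0202] bin [-0.0458 -0.0199]
purple 85 [0.5005 0.0139 0.0202] bin [0.0019 0.0077]
brush [[ 665. -153.]
 [ 704. -168.]
 [ 735.  -87.]
 [ 696.  -72.]]
lip 401 ((506.119140625, -226.882080078125), (151.9091339111328, 181.6861572265625), 53.186824798583984) [[ 388. -233.]
 [ 533. -342.]
 [ 624. -221.]
 [ 479. -112.]]
```

arm_command(
  series=[
    {"slide": [0,-5,0],"rotation": [0,0,0],"claw": 0.1},
    {"slide": [0,-25,0],"rotation": [0,0,0],"claw": 0.1},
    {"slide": [0,-40,0],"rotation": [0,0,0],"claw": 0.1},
    {"slide": [0,-40,0],"rotation": [0,0,0],"claw": 0.1},
    {"slide": [0,-20,0],"rotation": [0,0,0],"claw": 0.1},
  ],
  squeeze=100,
)

```text
t: 7.95
ee_pos: [0.5383, 0.2714, 0.1494]
eef_rot: [[0.992, 0.003, -0.128], [0.128, 0.001, 0.992], [0.003, -1.0, 0.001]]
force: [-0.3, 0.6, -1.7]
gripper_width: 0.163
```

```bash
python3 lk.py 5
python3 - <<'E'
from h import *
plan([.6655,-.0449,.11],Rdown(-107.07),smax=40,rmax=7)
E
```

```text
t 7.95 p [0.5383 0.2714 0.1494] xyaw 7.3 ydir [ 0.003  0.001 -1.   ] j [23.3 26.7 82.1 -0.  71.  16. ] F [-0.3  0.6 -1.7] g 0.163
rows needed 17
([5.0, 2.0, -19.0], [-0.0, 0.117, 0.0])
([7.0, 2.0, -19.0], [-0.0, 0.117, 0.0])
([9.0, 2.0, -18.0], [-0.0, 0.118, 0.0])
([11.0, 2.0, -16.0], [-0.0, 0.117, 0.0])
([13.0, 2.0, -15.0], [-0.0, 0.118, 0.0])
([15.0, 2.0, -13.0], [-0.0, 0.117, 0.0])
([17.0, 2.0, -12.0], [-0.0, 0.118, -0.0])
([18.0, 2.0, -10.0], [-0.0, 0.117, -0.0])
([19.0, 3.0, -7.0], [-0.001, 0.118, -0.0])
([19.0, 2.0, -5.0], [-0.0, 0.117, -0.0])
([20.0, 3.0, -3.0], [-0.001, 0.118, -0.0])
([20.0, 2.0, -0.0], [-0.0, 0.117, -0.0])
([20.0, 3.0, 2.0], [-0.001, 0.118, -0.0])
([20.0, 2.0, 4.0], [-0.0, 0.117, -0.0])
([19.0, 3.0, 6.0], [-0.001, 0.118, -0.0])
([18.0, 2.0, 9.0], [-0.0, 0.117, -0.0])
([16.8, 3.0, 10.5], [-0.001, 0.118, -0.0])
```

View pics/w5.png

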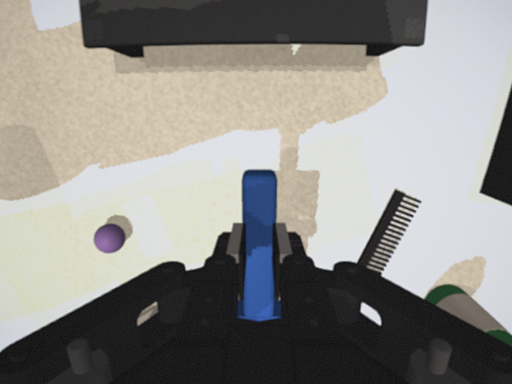

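Handle is steady in the grip at (260,240) with no slip. Carrying it to the bin mouth.

arm_command(
  series=[
    {"slide": [5,2,-19],"rotation": [0,0.117,0],"claw": 0.1},
    {"slide": [7,2,-19],"rotation": [0,0.117,0],"claw": 0.1},
    {"slide": [9,2,-18],"rotation": [0,0.118,0],"claw": 0.1},
    {"slide": [11,2,-16],"rotation": [0,0.117,0],"claw": 0.1},
    {"slide": [13,2,-15],"rotation": [0,0.118,0],"claw": 0.1},
  ],
)

```text
t: 8.55
ee_pos: [0.5732, 0.1778, 0.1339]
eef_rot: [[0.894, -0.003, 0.447], [-0.447, -0.001, 0.894], [-0.002, -1.0, -0.002]]
force: [0.2, -0.1, -0.2]
gripper_width: 0.16
```

arm_command(
  series=[
    {"slide": [15,2,-13],"rotation": [0,0.117,0],"claw": 0.1},
    {"slide": [17,2,-12],"rotation": [0,0.118,0],"claw": 0.1},
    {"slide": [18,2,-10],"rotation": [0,0.117,0],"claw": 0.1},
    {"slide": [19,3,-7],"rotation": [0,0.118,0],"claw": 0.1},
    {"slide": [19,2,-5],"rotation": [0,0.117,0],"claw": 0.1},
  ],
)

```text
t: 9.05
ee_pos: [0.6114, 0.0842, 0.1227]
eef_rot: [[0.497, -0.003, 0.868], [-0.868, -0.0, 0.497], [-0.001, -1.0, -0.003]]
force: [0.5, -0.9, -1.4]
gripper_width: 0.166
```

arm_command(
  series=[
    {"slide": [20,3,-3],"rotation": [0,0.118,0],"claw": 0.1},
    {"slide": [20,2,0],"rotation": [0,0.117,0],"claw": 0.1},
    {"slide": [20,3,2],"rotation": [0,0.118,0],"claw": 0.1},
    {"slide": [20,2,4],"rotation": [0,0.117,0],"claw": 0.1},
    {"slide": [19,3,6],"rotation": [0,0.118,0],"claw": 0.1},
  ],
)

```text
t: 9.55
ee_pos: [0.6488, -0.0091, 0.1098]
eef_rot: [[-0.068, -0.003, 0.998], [-0.998, 0.0, -0.068], [0.0, -1.0, -0.003]]
force: [0.5, -0.0, -1.2]
gripper_width: 0.163
```

Run:
```python
from h import *
st();plan([.6655,-.0449,.11],Rdown(-107.07))
```

```text
t 9.55 p [ 0.6488 -0.0091  0.1098] xyaw -93.9 ydir [-0.003  0.    -1.   ] j [-4.  34.8 75.2 -0.  70.1 89.9] F [ 0.5 -0.  -1.2] g 0.163
rows needed 2
([17.0, -0.0, 10.0], [0.001, 0.115, 0.0])
([16.4, -0.2, 11.1], [0.002, 0.115, 0.001])
```

arm_command(
  series=[
    {"slide": [17,0,10],"rotation": [0.001,0.115,0],"claw": 0.1},
    {"slide": [16.4,0,11.1],"rotation": [0.002,0.115,0.001],"claw": 0.1},
    {"slide": [0,0,0],"rotation": [0,0,0],"claw": 0.1},
  ],
)

```text
t: 9.85
ee_pos: [0.6659, -0.046, 0.1097]
eef_rot: [[-0.294, 0.001, 0.956], [-0.956, 0.0, -0.294], [-0.0, -1.0, 0.0]]
force: [0.3, 0.2, -1.2]
gripper_width: 0.163
```

```bash
cat > l2.py <<'E'
from h import *
import sys
tag=sys.argv[1];s=st()
im,d=robot.read_camera("scene");cv2.imwrite(f"pics/s{tag}.png",cv2.resize(im[130:280,160:360,::-1],None,fx=4,fy=4,interpolation=cv2.INTER_CUBIC))
im,d=robot.read_camera("top");cv2.imwrite(f"pics/t{tag}.png",cv2.resize(im[120:270,200:400,::-1],None,fx=4,fy=4,interpolation=cv2.INTER_CUBIC));np.savez(f"pics/t{tag}.npz",im=im,d=d)
W=cloud(d,"top");I=im.astype(int);b=(I[...,2]>I[...,0]+50)&(I[...,2]>I[...,1]+30)
P=W[b];P=P[np.linalg.norm(P[:,:2]-s["ee_pos"][:2],axis=1)<.25]
q=(P-s["ee_pos"])@s["eef_rot"]
print("scoop in tool: x mm",np.percentile(q[:,0],[2,98]).round(4),"y",np.percentile(q[:,1],[2,50,98]).round(4),"z",np.percentile(q[:,2],[1,99]).round(4))
c=np.array([.4963,.0071]);a=np.radians(-17.07);u=np.array([np.cos(a),np.sin(a)]);v=np.array([-u[1],u[0]])
m=s["ee_pos"]+s["eef_rot"]@[0,.0168,-.139];print("mouth bin",(m[:2]-c)@u,(m[:2]-c)@v,m[2])
E
python3 l2.py 6
```

```text
t 9.85 p [ 0.6659 -0.046   0.1097] xyaw -107.1 ydir [ 0.001  0.    -1.   ] j [ -7.1  37.   71.7   0.   71.3 100. ] F [ 0.3  0.2 -1.2] g 0.163Traceback (most recent call last):
  File "l2.py", line 9, in <module>
    print("scoop in tool: x mm",np.percentile(q[:,0],[2,98]).round(4),"y",np.percentile(q[:,1],[2,50,98]).round(4),"z",np.percentile(q[:,2],[1,99]).round(4))
                                ~~~~~~~~~~~~~^^^^^^^^^^^^^^^
    return _quantile_unchecked(
        a, q, axis, out, overwrite_input, method, keepdims, weights)
    return _ureduce(a,
                    func=_quantile_ureduce_func,
    ...<5 lines>...
                    overwrite_input=overwrite_input,
                    method=method)
    r = func(a, **kwargs)
    result = _quantile(arr,
                       quantiles=q,
    ...<2 lines>...
                       out=out,
                       weights=wgt)
    slices_having_nans = np.isnan(arr[-1, ...])
                                  ~~~^^^^^^^^^
IndexError: index -1 is out of bounds for axis 0 with size 0
```

View pics/s6.png

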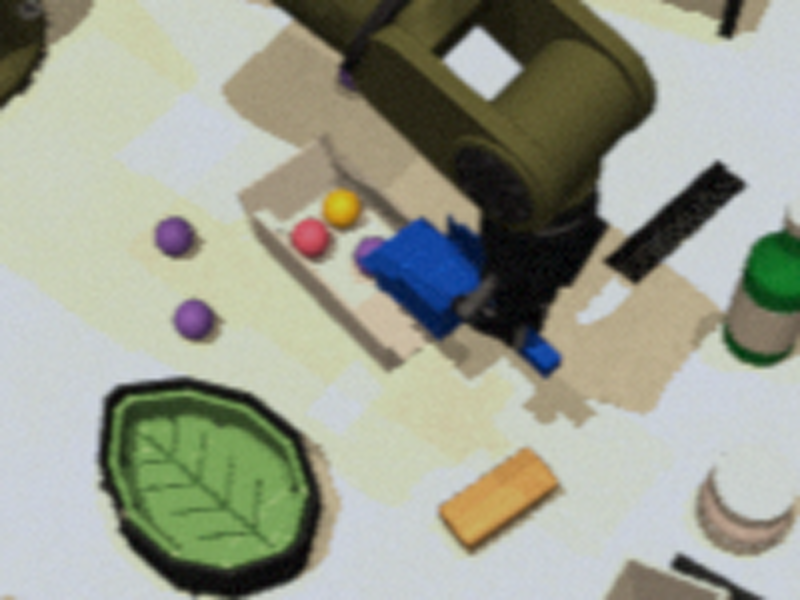

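View pics/t6.png

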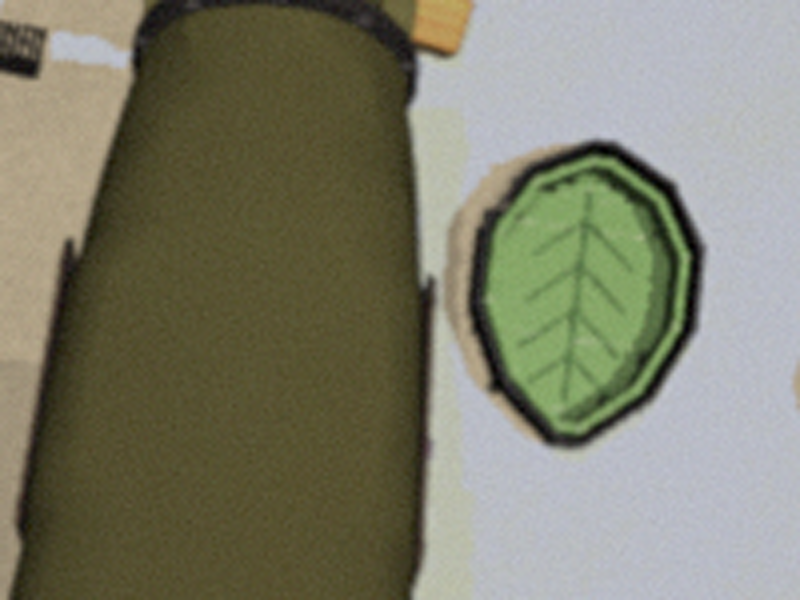

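```bash
python3 - <<'E'
t=open("l2.py").read()
t=t.replace('im,d=robot.read_camera("top");cv2','im0,d0=im,d\nim,d=robot.read_camera("top");cv2').replace('W=cloud(d,"top");','im,d=im0,d0;W=cloud(d,"scene");')
# scene only: drop top read to save time
import re
t=re.sub(r'im,d=robot.read_camera\("top"\).*\n','np.savez(f"pics/s{tag}.npz",im=im,d=d)\n',t)
open("l2.py","w").write(t)
E
python3 l2.py 7
```

```text
t 9.95 p [ 0.6655 -0.0439  0.1102] xyaw -106.7 ydir [ 0.001  0.001 -1.   ] j [-6.9 36.9 71.8  0.  71.3 99.8] F [ 0.2  0.7 -1. ] g 0.162
scoop in tool: x mm [-0.0325  0.0365] y [-0.0303  0.0132  0.0192] z [-0.1453  0.0325]
mouth bin 0.037706239917368815 4.19669248154086e-05 0.09334959087732209
```

arm_command(
  series=[
    {"slide": [-0.5,30,0],"rotation": [0,0,0],"claw": 0.1},
    {"slide": [0,25,0],"rotation": [0,0,0],"claw": 0.1},
    {"slide": [0,20,0],"rotation": [0,0,0],"claw": 0.1},
    {"slide": [0,10,0],"rotation": [0,0,0],"claw": 0.1},
    {"slide": [0,0,0],"rotation": [0,0,0],"claw": 0.1},
  ],
)

```text
t: 10.5
ee_pos: [0.6658, -0.0427, 0.0254]
eef_rot: [[-0.287, 0.001, 0.958], [-0.958, 0.001, -0.287], [-0.001, -1.0, 0.0]]
force: [-0.3, 0.6, -1.5]
gripper_width: 0.158
```

```bash
python3 l2.py 8
```

```text
t 10.5 p [ 0.6658 -0.0427  0.0254] xyaw -106.7 ydir [ 0.001  0.001 -1.   ] j [-6.8 42.5 74.7  0.1 62.8 99.8] F [-0.3  0.6 -1.5] g 0.158
scoop in tool: x mm [-0.0331  0.0363] y [-0.0333  0.0133  0.0197] z [-0.1447  0.0333]
mouth bin 0.03763549453825888 0.0012734338844274133 0.008543744225833701
```

View pics/s8.png

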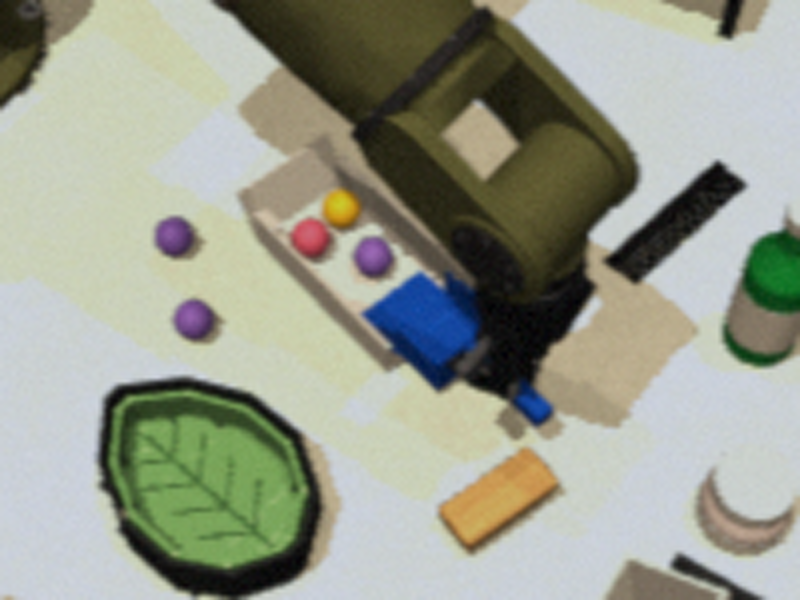

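arm_command(
  series=[
    {"slide": [2.2,0,0],"rotation": [0,0.007,0],"claw": 0.1},
    {"slide": [0,0,0],"rotation": [0.035,0,0],"claw": 0.1},
    {"slide": [0,0,0],"rotation": [0,0,0],"claw": 0.1},
  ],
)

```text
t: 10.85
ee_pos: [0.6662, -0.0456, 0.028]
eef_rot: [[-0.296, 0.038, 0.955], [-0.955, -0.01, -0.296], [-0.002, -0.999, 0.04]]
force: [-0.1, -0.0, -1.3]
gripper_width: 0.164
```

```bash
cat > sp.py <<'E'
from h import *
s=st();c=np.array([.4963,.0071]);a=np.radians(-17.07);u=np.array([np.cos(a),np.sin(a)]);v=np.array([-u[1],u[0]])
m=s["ee_pos"]+s["eef_rot"]@[0,.0168,-.140];print("mouth bin",((m[:2]-c)@u).round(4),((m[:2]-c)@v).round(4),m[2].round(4),"pitch",np.degrees(np.arcsin(s["eef_rot"][2,2])).round(2),"yawz",np.degrees(np.arctan2(s["eef_rot"][1,2],s["eef_rot"][0,2])).round(2))
E
python3 sp.py
```

```text
t 10.85 p [ 0.6662 -0.0456  0.028 ] xyaw -107.2 ydir [ 0.038 -0.01  -0.999] j [ -6.9  41.2  76.6  -0.4  60.  100.5] F [-0.1 -0.  -1.3] g 0.164
mouth bin 0.0386 -0.0001 0.0057 pitch 2.28 yawz -17.2
```

arm_command(
  series=[
    {"slide": [0,2.5,0],"rotation": [0,0,0],"claw": 0.1},
    {"slide": [0,0,0],"rotation": [0,0,0],"claw": 0.1},
  ],
)

```text
t: 11.05
ee_pos: [0.6663, -0.0456, 0.0246]
eef_rot: [[-0.296, 0.037, 0.955], [-0.955, -0.01, -0.296], [-0.001, -0.999, 0.038]]
force: [1.1, 0.4, -0.6]
gripper_width: 0.163
```

```bash
python3 sp.py
```

```text
t 11.05 p [ 0.6663 -0.0456  0.0246] xyaw -107.2 ydir [ 0.037 -0.01  -0.999] j [ -6.9  41.5  76.5  -0.4  59.8 100.4] F [ 1.1  0.4 -0.6] g 0.163
mouth bin 0.0388 -0.0001 0.0025 pitch 2.17 yawz -17.21
```

arm_command(
  series=[
    {"slide": [0,0.5,-3],"rotation": [0,0,0],"claw": 0.1},
    {"slide": [0,0.2,-8],"rotation": [0,0,0],"claw": 0.1},
    {"slide": [0,-0.3,-8],"rotation": [0,0,0],"claw": 0.1},
  ],
)

```text
t: 11.35
ee_pos: [0.6473, -0.0397, 0.023]
eef_rot: [[-0.296, 0.036, 0.955], [-0.955, -0.01, -0.296], [-0.001, -0.999, 0.038]]
force: [2.0, -0.6, 0.9]
gripper_width: 0.163
```

```bash
python3 sp.py;python3 l2.py 9
```

```text
t 11.35 p [ 0.6473 -0.0397  0.023 ] xyaw -107.2 ydir [ 0.036 -0.01  -0.999] j [ -6.6  39.5  80.3  -0.4  58.1 100.8] F [ 2.  -0.6  0.9] g 0.163
mouth bin 0.0188 -0.0001 0.001 pitch 2.15 yawz -17.2
t 11.35 p [ 0.6473 -0.0397  0.023 ] xyaw -107.2 ydir [ 0.036 -0.01  -0.999] j [ -6.6  39.5  80.3  -0.4  58.1 100.8] F [ 2.  -0.6  0.9] g 0.163
scoop in tool: x mm [-0.0331  0.0371] y [-0.1131  0.0094  0.0158] z [-0.1456  0.0339]
mouth bin 0.019796565213156304 -0.00011434764816342282 0.0010373117790367127
```

View pics/s9.png

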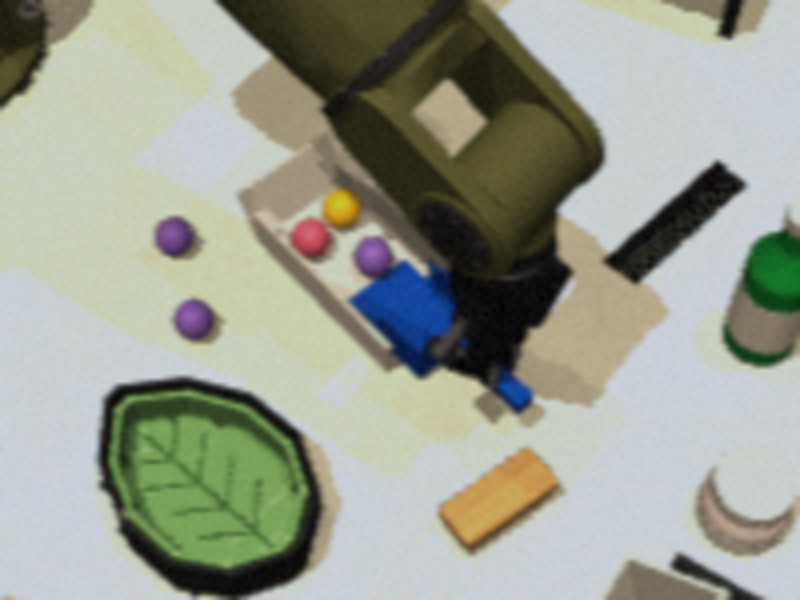

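arm_command(
  series=[
    {"slide": [0,-0.4,-8],"rotation": [0,0,0],"claw": 0.1},
    {"slide": [0,-0.4,-8],"rotation": [0,0,0],"claw": 0.1},
    {"slide": [0,-0.4,-8],"rotation": [0,0,0],"claw": 0.1},
    {"slide": [0,-0.4,-8],"rotation": [0,0,0],"claw": 0.1},
    {"slide": [0,-0.4,-8],"rotation": [0,0,0],"claw": 0.1},
  ],
)

```text
t: 11.9
ee_pos: [0.6091, -0.0279, 0.0237]
eef_rot: [[-0.296, 0.037, 0.955], [-0.955, -0.01, -0.296], [-0.001, -0.999, 0.038]]
force: [1.4, -0.1, 1.5]
gripper_width: 0.161
```

```bash
python3 sp.py;python3 l2.py 10
```

```text
t 11.9 p [ 0.6091 -0.0279  0.0237] xyaw -107.2 ydir [ 0.037 -0.01  -0.999] j [ -5.9  35.2  87.6  -0.4  55.1 101.5] F [ 1.4 -0.1  1.5] g 0.161
mouth bin -0.0212 0.0 0.0016 pitch 2.18 yawz -17.2
t 11.9 p [ 0.6091 -0.0279  0.0237] xyaw -107.2 ydir [ 0.037 -0.01  -0.999] j [ -5.9  35.2  87.6  -0.4  55.1 101.5] F [ 1.4 -0.1  1.5] g 0.161
scoop in tool: x mm [-0.0332  0.0413] y [-0.1168  0.0099  0.0155] z [-0.1444  0.034 ]
mouth bin -0.0201783923044137 -3.0660406754476436e-07 0.0016622882322860494
```

View pics/s10.png

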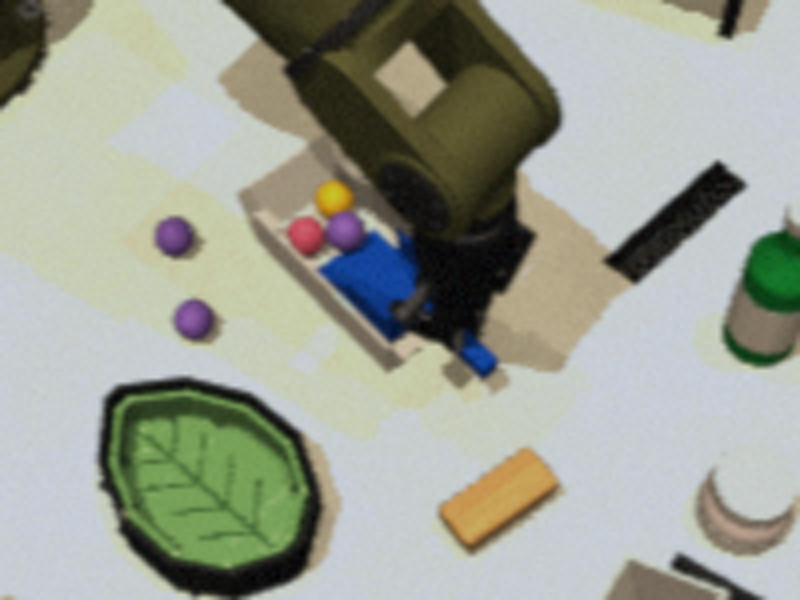

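Purple is being pushed against pink and yellow at (345,230). I'll continue slowly.

arm_command(
  series=[
    {"slide": [0,-0.2,-5],"rotation": [0,0,0],"claw": 0.1},
    {"slide": [0,-0.2,-5],"rotation": [0,0,0],"claw": 0.1},
    {"slide": [0,-0.2,-5],"rotation": [0,0,0],"claw": 0.1},
    {"slide": [0,-0.2,-5],"rotation": [0,0,0],"claw": 0.1},
    {"slide": [0,-0.2,-5],"rotation": [0,0,0],"claw": 0.1},
  ],
)

```text
t: 12.45
ee_pos: [0.5855, -0.0206, 0.0237]
eef_rot: [[-0.296, 0.037, 0.955], [-0.955, -0.01, -0.296], [-0.001, -0.999, 0.038]]
force: [1.9, 0.7, 1.3]
gripper_width: 0.162
```

```bash
python3 sp.py;python3 l2.py 11
```

```text
t 12.45 p [ 0.5855 -0.0206  0.0237] xyaw -107.2 ydir [ 0.037 -0.01  -0.999] j [ -5.4  32.7  91.8  -0.5  53.4 102. ] F [1.9 0.7 1.3] g 0.162
mouth bin -0.0458 0.0001 0.0016 pitch 2.18 yawz -17.2
t 12.45 p [ 0.5855 -0.0206  0.0237] xyaw -107.2 ydir [ 0.037 -0.01  -0.999] j [ -5.4  32.7  91.8  -0.5  53.4 102. ] F [1.9 0.7 1.3] g 0.162
scoop in tool: x mm [-0.0339  0.0439] y [-0.1259  0.0092  0.0159] z [-0.1379  0.0344]
mouth bin -0.044841869471522994 6.155065521635329e-05 0.0016599414531957499
```

View pics/s11.png

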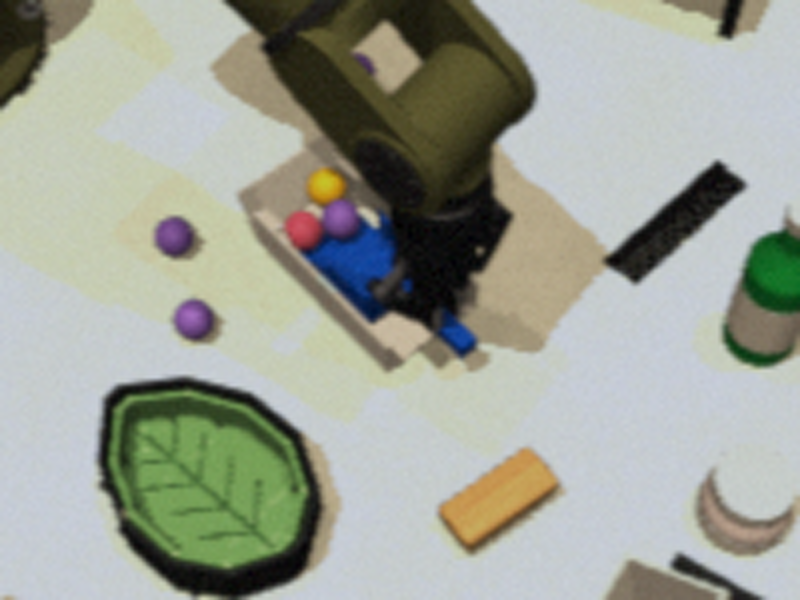

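arm_command(
  series=[
    {"slide": [0,-0.2,-5],"rotation": [0,0,0],"claw": 0.1},
    {"slide": [0,-0.2,-5],"rotation": [0,0,0],"claw": 0.1},
    {"slide": [0,-0.2,-5],"rotation": [0,0,0],"claw": 0.1},
    {"slide": [0,-0.2,-5],"rotation": [0,0,0],"claw": 0.1},
    {"slide": [0,-0.2,-4],"rotation": [0,0,0],"claw": 0.1},
  ],
)

```text
t: 13.0
ee_pos: [0.5625, -0.0135, 0.0238]
eef_rot: [[-0.296, 0.037, 0.955], [-0.955, -0.01, -0.296], [-0.001, -0.999, 0.038]]
force: [2.1, -0.1, 0.1]
gripper_width: 0.159
```

```bash
python3 sp.py;python3 l2.py 12
```

```text
t 13.0 p [ 0.5625 -0.0135  0.0238] xyaw -107.2 ydir [ 0.037 -0.01  -0.999] j [ -4.9  30.2  95.8  -0.5  51.8 102.6] F [ 2.1 -0.1  0.1] g 0.159
mouth bin -0.07 0.0001 0.0017 pitch 2.17 yawz -17.2
t 13.0 p [ 0.5625 -0.0135  0.0238] xyaw -107.2 ydir [ 0.037 -0.01  -0.999] j [ -4.9  30.2  95.8  -0.5  51.8 102.6] F [ 2.1 -0.1  0.1] g 0.159
scoop in tool: x mm [-0.0329  0.055 ] y [-0.1274 -0.0094  0.0166] z [-0.1317  0.0349]
mouth bin -0.06896567917571174 9.241120877786095e-05 0.0017868431604729403
```

View pics/s12.png

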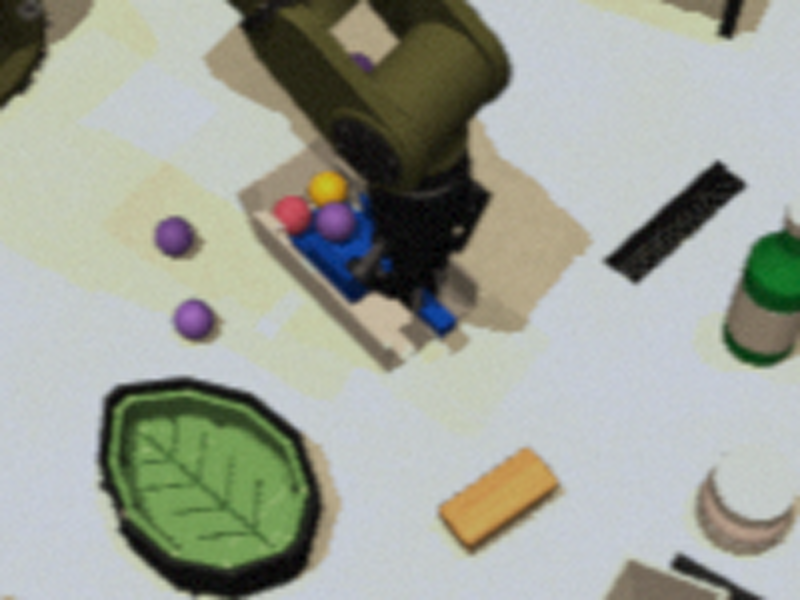

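arm_command(
  series=[
    {"slide": [0,-0.1,-2.5],"rotation": [0,0,0],"claw": 0.1},
    {"slide": [0,-0.1,-2.5],"rotation": [0,0,0],"claw": 0.1},
    {"slide": [0,-0.1,-2],"rotation": [0,0,0],"claw": 0.1},
    {"slide": [0,0,0],"rotation": [0,0,0],"claw": 0.1},
  ],
)

```text
t: 13.45
ee_pos: [0.5558, -0.0114, 0.0237]
eef_rot: [[-0.296, 0.036, 0.955], [-0.955, -0.01, -0.296], [-0.001, -0.999, 0.037]]
force: [-0.2, 0.5, 0.5]
gripper_width: 0.164
```

```bash
cat > balls.py <<'E'
from h import *
import sys
from scipy.optimize import least_squares
z=np.load(f"pics/s{sys.argv[1]}.npz");im=z["im"];W=cloud(z["d"],"scene");hsv=cv2.cvtColor(im,cv2.COLOR_RGB2HSV)
s=robot.state();c=np.array([.4963,.0071]);a=np.radians(-17.07);u=np.array([np.cos(a),np.sin(a)]);v=np.array([-u[1],u[0]])
for n,(lo,hi) in {"yellow":(15,32),"pink":(165,180),"purple":(130,160)}.items():
    k=(hsv[...,0]>=lo)&(hsv[...,0]<=hi)&(hsv[...,1]>70);Q=W[k];Q=Q[(Q[:,2]>.006)]
    q=(Q-s["ee_pos"])@s["eef_rot"];Q=Q[(abs(q[:,0])<.06)&(q[:,2]<0)&(q[:,2]>-.2)]
    if len(Q)<8:print(n,"none");continue
    r=least_squares(lambda c:np.linalg.norm(Q-c,axis=1)-.017,Q.mean(0)-[0,0,.01],loss="soft_l1",f_scale=.002).x
    q=(r-s["ee_pos"])@s["eef_rot"]-[0,.0168,-.092]
    print(n,len(Q),r.round(4),"bin",((r[:2]-c)@u).round(4),((r[:2]-c)@v).round(4),"scoop(x,y,z)",np.round([q[2],-q[0],-q[1]],4))
E
python3 sp.py;python3 l2.py 13;python3 balls.py 13
```

```text
t 13.45 p [ 0.5558 -0.0114  0.0237] xyaw -107.2 ydir [ 0.036 -0.01  -0.999] j [ -4.8  29.6  96.9  -0.5  51.4 102.7] F [-0.2  0.5  0.5] g 0.164
mouth bin -0.077 0.0001 0.0017 pitch 2.13 yawz -17.2
t 13.45 p [ 0.5558 -0.0114  0.0237] xyaw -107.2 ydir [ 0.036 -0.01  -0.999] j [ -4.8  29.6  96.9  -0.5  51.4 102.7] F [-0.2  0.5  0.5] g 0.164
scoop in tool: x mm [-0.0335  0.059 ] y [-0.1377 -0.0164  0.015 ] z [-0.1225  0.0347]
mouth bin -0.07595475332170887 0.00011908997198958634 0.0017502076753956528
yellow 3277 [0.4394 0.0026 0.4364] bin -0.0531 -0.021 scoop(x,y,z) [-0.008  -0.0205  0.4335]
pink 56 [0.4184 0.0136 0.0229] bin -0.0764 -0.0166 scoop(x,y,z) [-0.0466 -0.0167  0.0212]
purple 75 [0.4509 0.023  0.0243] bin -0.0481 0.0019 scoop(x,y,z) [-0.0183  0.0019  0.0215]
```

View pics/s13.png

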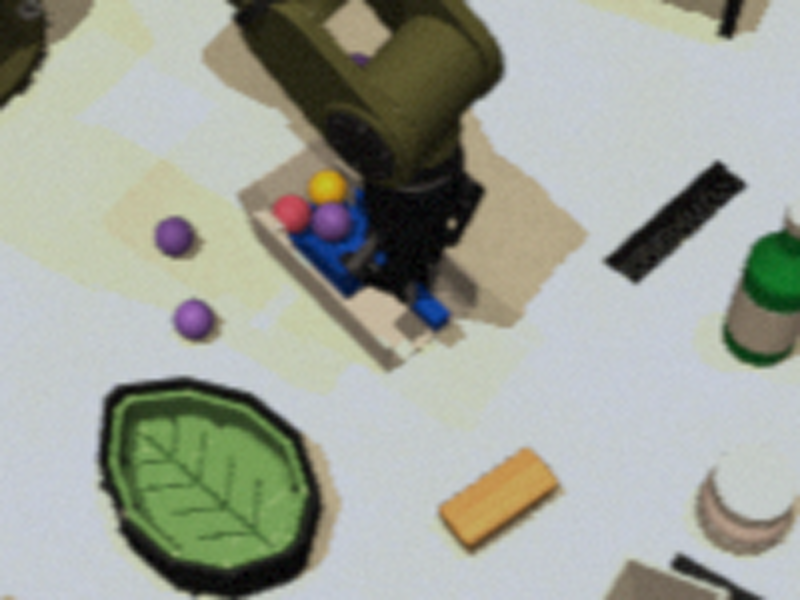

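arm_command(
  series=[
    {"slide": [0,0,-2],"rotation": [0,0,0],"claw": 0.1},
    {"slide": [0,0,-2],"rotation": [0,0,0],"claw": 0.1},
    {"slide": [0,0,0],"rotation": [0,0,0],"claw": 0.1},
  ],
)

```text
t: 13.8
ee_pos: [0.5548, -0.0108, 0.0252]
eef_rot: [[-0.296, 0.043, 0.954], [-0.955, -0.011, -0.296], [-0.002, -0.999, 0.045]]
force: [11.3, -3.7, 3.7]
gripper_width: 0.155
```

```bash
sed -i "s/abs(q\[:,0\])<.06)&/abs(q[:,0])<.06)\&(Q[:,2]<.15)\&/" balls.py; python3 sp.py;python3 l2.py 14;python3 balls.py 14
```

```text
t 13.8 p [ 0.5548 -0.0108  0.0252] xyaw -107.2 ydir [ 0.043 -0.011 -0.999] j [ -4.7  29.1  97.3  -0.5  51.  102.8] F [11.3 -3.7  3.7] g 0.155
mouth bin -0.0779 0.0004 0.0022 pitch 2.55 yawz -17.21
t 13.8 p [ 0.5548 -0.0108  0.0252] xyaw -107.2 ydir [ 0.043 -0.011 -0.999] j [ -4.7  29.1  97.3  -0.5  51.  102.8] F [11.3 -3.7  3.7] g 0.155
scoop in tool: x mm [-0.0334  0.0588] y [-0.1256 -0.0161  0.0161] z [-0.1237  0.0344]
mouth bin -0.0768933123029619 0.0004113242822338135 0.002268697787207039
yellow 80 [0.4289 0.051  0.0244] bin -0.0773 0.0222 scoop(x,y,z) [-0.0465  0.0218  0.022 ]
pink 56 [0.4168 0.0126 0.0247] bin -0.0777 -0.0181 scoop(x,y,z) [-0.0467 -0.0185  0.0224]
purple 75 [0.4508 0.0224 0.0243] bin -0.048 0.0012 scoop(x,y,z) [-0.0172  0.0009  0.0207]
```

All three balls are on the tongue (z≈24 mm), and the mouth is touching the end wall at 11 N. Tilting nose-up.

arm_command(
  series=[
    {"slide": [0,4.5,0.5],"rotation": [-0.044,0,0],"claw": 0.1},
    {"slide": [0,-1,0],"rotation": [-0.07,0,0],"claw": 0.1},
    {"slide": [0,-3,0],"rotation": [-0.09,0,0],"claw": 0.1},
    {"slide": [0,-4,0],"rotation": [-0.09,0,0],"claw": 0.1},
    {"slide": [0,-4,0],"rotation": [-0.08,0,0],"claw": 0.1},
  ],
)

```text
t: 14.35
ee_pos: [0.5547, -0.0111, 0.031]
eef_rot: [[-0.296, -0.318, 0.901], [-0.955, 0.1, -0.278], [-0.001, -0.943, -0.333]]
force: [0.4, 0.0, -2.3]
gripper_width: 0.158
```

```bash
python3 sp.py;python3 l2.py 15;python3 balls.py 15
```

```text
t 14.35 p [ 0.5547 -0.0111  0.031 ] xyaw -107.2 ydir [-0.318  0.1   -0.943] j [-6.7 40.3 80.   3.6 78.9 99.2] F [ 0.4  0.  -2.3] g 0.158
mouth bin -0.0764 -0.0 0.0619 pitch -19.48 yawz -17.17
t 14.35 p [ 0.5547 -0.0111  0.031 ] xyaw -107.2 ydir [-0.318  0.1   -0.943] j [-6.7 40.3 80.   3.6 78.9 99.2] F [ 0.4  0.  -2.3] g 0.158
scoop in tool: x mm [-0.0316  0.0358] y [-0.0319 -0.0026  0.0226] z [-0.1445  0.0309]
mouth bin -0.07544491794367872 -1.1969395507509171e-05 0.061531238797340196
yellow 73 [0.453  0.0401 0.0697] bin -0.0511 0.0189 scoop(x,y,z) [-0.0275  0.0191  0.0151]
pink 67 [0.4447 0.0065 0.0692] bin -0.0491 -0.0157 scoop(x,y,z) [-0.0254 -0.0155  0.0153]
purple 86 [0.4758 0.0143 0.0602] bin -0.0217 0.0008 scoop(x,y,z) [0.0034 0.0012 0.016 ]
```

View pics/s15.png

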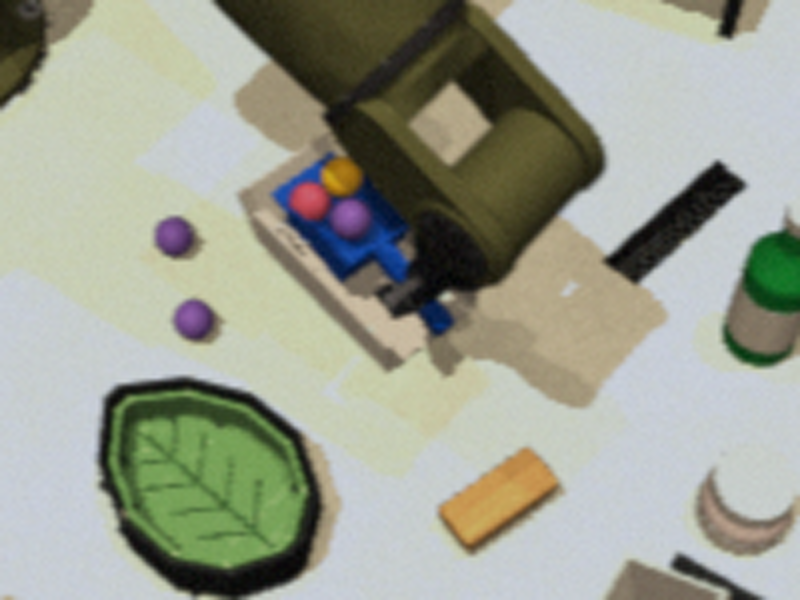

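All three balls now lie in the pan: pink (310,200), yellow (342,175), purple (350,218). I'll lift, and fit the ledge and dish from earlier data.

arm_command(
  series=[
    {"slide": [0,-5,-2],"rotation": [0,0,0],"claw": 0.1},
    {"slide": [0,-12,-4],"rotation": [0,0,0],"claw": 0.1},
    {"slide": [0,-19,-7],"rotation": [0,0,0],"claw": 0.1},
    {"slide": [0,-24,-8],"rotation": [0,0,0],"claw": 0.1},
    {"slide": [0,-15,-5],"rotation": [0,0,0],"claw": 0.1},
  ],
)

```text
t: 14.9
ee_pos: [0.5552, -0.0111, 0.1132]
eef_rot: [[-0.295, -0.311, 0.903], [-0.955, 0.098, -0.279], [-0.002, -0.945, -0.326]]
force: [0.4, 0.2, -0.9]
gripper_width: 0.157
```

```bash
python3 - <<'E'
from h import *
z=np.load("pics/t3.npz");im=z["im"];W=cloud(z["d"],"top");hsv=cv2.cvtColor(im,cv2.COLOR_RGB2HSV)
m=np.zeros((384,512),bool);m[140:245,305:390]=True
g=m&(hsv[...,0]>35)&(hsv[...,0]<85)&(hsv[...,1]>70)
P=W[g];P=P[~np.isnan(P[:,0])];print(len(P),np.percentile(P[:,2],[1,10,50,90,99]))
R=P[P[:,2]>.035];e=cv2.fitEllipse((P[:,:2]*1000).astype(np.float32)[cv2.convexHull((P[:,:2]*1000).astype(np.float32),returnPoints=False)[:,0]]);print("green hull ellipse",e)
L=W[m&~g];L=L[(L[:,2]>.044)&(L[:,2]<.058)];h=cv2.convexHull((L[:,:2]*1000).astype(np.float32));print("lip ellipse",len(L),cv2.fitEllipse(h),h[:,0].min(0),h[:,0].max(0))
F=P[P[:,2]<.016];h=(F[:,:2]*1000).astype(np.float32);print("floor",h.min(0),h.max(0),h.mean(0))
# width profile in dish frame
c=np.array([.507,-.231]);
for yaw in (-7,):
    a=np.radians(yaw);u=np.array([np.cos(a),np.sin(a)]);v=np.array([-u[1],u[0]])
    for nm,Q in (("lip",L),("green",P),("floor",F)):
        qx=(Q[:,:2]-c)@u;qy=(Q[:,:2]-c)@v
        print(nm,"x",qx.min().round(3),qx.max().round(3))
        for s in np.arange(-.09,.1,.02):
            k=abs(qx-s)<.006
            if k.sum()>1:print("  ",round(s,2),qy[k].min().round(3),qy[k].max().round(3))
print(np.array(robot.outline_of("top","dish")[0]["at"]) if 0 else "")
E
python3 sp.py; python3 l2.py 16; python3 balls.py 16
```

```text
2760 [0.00490968 0.00877606 0.01209686 0.04115267 0.04552635]
green hull ellipse ((506.67059326171875, -230.32997131347656), (135.8328094482422, 184.10353088378906), 76.09005737304688)
lip ellipse 376 ((507.3153381347656, -230.9269561767578), (143.2615966796875, 192.16583251953125), 81.12495422363281) [ 404.90305 -306.12784] [ 601.0061  -159.38768]
floor [ 413.38608 -291.58405] [ 598.66583 -169.75946] [ 508.2218  -232.57349]
lip x -0.102 0.095
   -0.09 -0.024 0.03
   -0.07 -0.045 0.051
   -0.05 -0.057 0.057
   -0.03 -0.068 0.066
   -0.01 -0.07 0.071
   0.01 -0.071 0.07
   0.03 -0.072 0.069
   0.05 -0.062 0.063
   0.07 -0.051 0.052
   0.09 -0.024 0.022
green x -0.094 0.092
   -0.09 -0.019 0.02
   -0.07 -0.043 0.039
   -0.05 -0.052 0.055
   -0.03 -0.064 0.067
   -0.01 -0.067 0.068
   0.01 -0.068 0.067
   0.03 -0.068 0.066
   0.05 -0.059 0.056
   0.07 -0.049 0.043
   0.09 -0.019 0.02
floor x -0.094 0.092
   -0.09 -0.019 0.004
   -0.07 -0.041 0.024
   -0.05 -0.042 0.04
   -0.03 -0.051 0.048
   -0.01 -0.056 0.053
   0.01 -0.058 0.052
   0.03 -0.058 0.061
   0.05 -0.049 0.056
   0.07 -0.032 0.043
   0.09 -0.007 0.02

t 14.9 p [ 0.5552 -0.0111  0.1132] xyaw -107.2 ydir [-0.311  0.098 -0.945] j [-6.6 34.3 77.7  3.5 86.7 99.8] F [ 0.4  0.2 -0.9] g 0.157
mouth bin -0.0761 0.0001 0.143 pitch -19.03 yawz -17.15
t 14.9 p [ 0.5552 -0.0111  0.1132] xyaw -107.2 ydir [-0.311  0.098 -0.945] j [-6.6 34.3 77.7  3.5 86.7 99.8] F [ 0.4  0.2 -0.9] g 0.157
scoop in tool: x mm [-0.0321  0.0366] y [-0.032  -0.0046  0.0215] z [-0.1431  0.0314]
mouth bin -0.075187966102473 0.00012200143708975642 0.14265531219053598
yellow none
pink none
purple 41 [0.491  0.0107 0.1369] bin -0.0061 0.0019 scoop(x,y,z) [0.02   0.0018 0.0152]
```

View pics/s16.png

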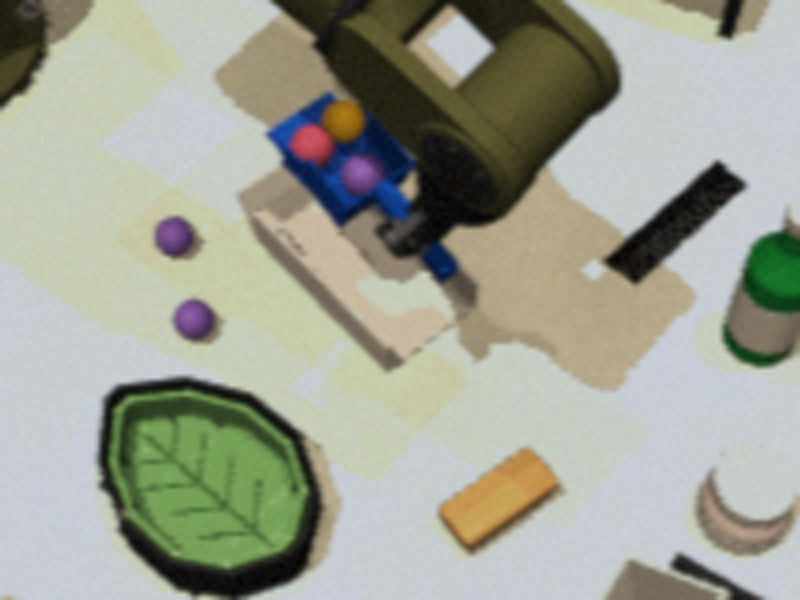

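```bash
cat >> h.py <<'E'
DC=np.array([.507,-.231]);DY=np.radians(-7)
def tcp_for(mx,my,mz,pitch,yawz=-7):
    """mouth at dish frame (mx,my), world z mz; pitch nose-down deg"""
    R=Rdown(yawz-90,pitch);u=np.array([np.cos(DY),np.sin(DY)]);v=np.array([-u[1],u[0]])
    m=np.r_[DC+mx*u+my*v,mz];return m-R@[0,.0168,-.144],R
def dm():
    s=st();m=s["ee_pos"]+s["eef_rot"]@[0,.0168,-.144];u=np.array([np.cos(DY),np.sin(DY)]);v=np.array([-u[1],u[0]])
    print("mouth dish",((m[:2]-DC)@u).round(4),((m[:2]-DC)@v).round(4),"z",m[2].round(4),"pitch",np.degrees(np.arcsin(s["eef_rot"][2,2])).round(2))
E
python3 - <<'E'
from h import *
p,R=tcp_for(-.015,0,.13,-15);print(p);plan(p,R,smax=25,rmax=4)
E
```

```text
[ 0.6344841  -0.24665308  0.10895761]
rows needed 10
([20.0, -4.0, 14.0], [0.007, -0.017, -0.005])
([20.0, -4.0, 14.0], [0.007, -0.017, -0.005])
([21.0, -4.0, 13.0], [0.007, -0.017, -0.005])
([21.0, -4.0, 13.0], [0.007, -0.017, -0.006])
([21.0, -3.0, 12.0], [0.007, -0.017, -0.005])
([21.0, -3.0, 12.0], [0.006, -0.017, -0.006])
([22.0, -3.0, 12.0], [0.007, -0.017, -0.005])
([22.0, -3.0, 12.0], [0.006, -0.017, -0.006])
([22.0, -2.0, 11.0], [0.007, -0.017, -0.005])
([22.3, -2.5, 10.5], [0.006, -0.016, -0.006])
```

arm_command(
  series=[
    {"slide": [10,-2,7],"rotation": [0.003,-0.008,-0.002],"claw": 0.1},
    {"slide": [20,-4,14],"rotation": [0.007,-0.017,-0.005],"claw": 0.1},
    {"slide": [20,-4,14],"rotation": [0.007,-0.017,-0.005],"claw": 0.1},
    {"slide": [21,-4,13],"rotation": [0.007,-0.017,-0.005],"claw": 0.1},
    {"slide": [21,-4,13],"rotation": [0.007,-0.017,-0.006],"claw": 0.1},
  ],
)

```text
t: 15.45
ee_pos: [0.5915, -0.1186, 0.1061]
eef_rot: [[-0.218, -0.294, 0.931], [-0.976, 0.069, -0.207], [-0.003, -0.953, -0.302]]
force: [-0.2, 1.1, -1.8]
gripper_width: 0.165
```

arm_command(
  series=[
    {"slide": [21,-3,12],"rotation": [0.007,-0.017,-0.005],"claw": 0.1},
    {"slide": [21,-3,12],"rotation": [0.006,-0.017,-0.006],"claw": 0.1},
    {"slide": [22,-3,12],"rotation": [0.007,-0.017,-0.005],"claw": 0.1},
    {"slide": [22,-3,12],"rotation": [0.006,-0.017,-0.006],"claw": 0.1},
    {"slide": [22,-2,11],"rotation": [0.007,-0.017,-0.005],"claw": 0.1},
  ],
)

```text
t: 15.95
ee_pos: [0.6311, -0.2359, 0.102]
eef_rot: [[-0.13, -0.267, 0.955], [-0.991, 0.037, -0.125], [-0.002, -0.963, -0.27]]
force: [-0.1, 0.1, -1.8]
gripper_width: 0.162
```

```bash
python3 - <<'E'
from h import *
dm()
p,R=tcp_for(-.015,0,.09,-13);print(p);plan(p,R,smax=15,rmax=4)
E
python3 l2.py 17;python3 balls.py 17
```

```text
t 15.95 p [ 0.6311 -0.2359  0.102 ] xyaw -97.5 ydir [-0.267  0.037 -0.963] j [-22.1  48.4  54.9  -3.8  91.9  75.8] F [-0.1  0.1 -1.8] g 0.162
mouth dish -0.0194 0.0115 z 0.1247 pitch -15.65
[ 0.63512626 -0.24673193  0.07397647]
rows needed 3
([3.0, 9.0, 4.0], [0.015, -0.003, -0.001])
([4.0, 8.0, 4.0], [0.016, -0.002, -0.002])
([3.3, 8.7, 4.4], [0.015, -0.003, -0.001])
t 15.95 p [ 0.6311 -0.2359  0.102 ] xyaw -97.5 ydir [-0.267  0.037 -0.963] j [-22.1  48.4  54.9  -3.8  91.9  75.8] F [-0.1  0.1 -1.8] g 0.162
scoop in tool: x mm [-0.0332  0.0345] y [-0.0464  0.013   0.024 ] z [-0.146   0.0293]
mouth bin 0.0637167400712218 -0.21575799071119975 0.12334669336593392
yellow 93 [ 0.5236 -0.2043  0.132 ] bin 0.0882 -0.194 scoop(x,y,z) [-0.0232  0.0206  0.0162]
pink 93 [ 0.5216 -0.2362  0.1316] bin 0.0956 -0.2251 scoop(x,y,z) [-0.021  -0.0113  0.0164]
purple 114 [ 0.5625 -0.2143  0.1221] bin 0.1282 -0.1922 scoop(x,y,z) [0.0178 0.0157 0.0174]
```

View pics/s17.png

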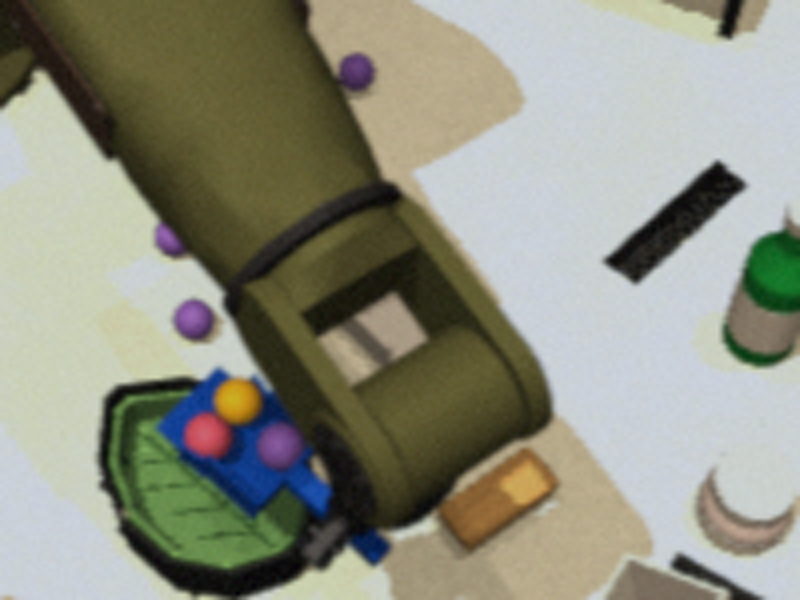

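All three balls are in the pan above the dish. Lowering.

arm_command(
  series=[
    {"slide": [3,9,4],"rotation": [0.015,-0.003,-0.001],"claw": 0.1},
    {"slide": [4,8,4],"rotation": [0.016,-0.002,-0.002],"claw": 0.1},
    {"slide": [3.3,8.7,4.4],"rotation": [0.015,-0.003,-0.001],"claw": 0.1},
    {"slide": [0,0,0],"rotation": [0,0,0],"claw": 0.1},
  ],
)

```text
t: 16.4
ee_pos: [0.6342, -0.2457, 0.0729]
eef_rot: [[-0.123, -0.225, 0.966], [-0.992, 0.029, -0.12], [-0.001, -0.974, -0.227]]
force: [-0.4, 0.7, -3.4]
gripper_width: 0.162
```

Run:
```python
from h import *
dm()
s=robot.state();cur={"ee_pos":s["ee_pos"],"eef_rot":s["eef_rot"]}
for (x,z,pt) in [(-.015,.074,-7),(-.015,.06,-1),(-.015,.048,6),(-.015,.039,12),(-.015,.034,16)]:
    p,R=tcp_for(x,0,z,pt);r=plan(p,R,start=cur,smax=100,rmax=50,show=False);print(r);cur={"ee_pos":p,"eef_rot":R}
```

```text
t 16.4 p [ 0.6342 -0.2457  0.0729] xyaw -97.1 ydir [-0.225  0.029 -0.974] j [-22.9  49.1  57.3  -3.5  86.3  74.8] F [-0.4  0.7 -3.4] g 0.162
mouth dish -0.016 0.001 z 0.0893 pitch -13.13
[([0.9, -0.7, 1.8], [0.107, -0.001, -0.001])]
[([0.0, -1.1, -0.8], [0.105, 0.0, -0.0])]
[([-0.0, -5.4, -2.9], [0.122, 0.0, 0.0])]
[([0.0, -6.0, -3.5], [0.105, -0.0, -0.0])]
[([0.0, -5.1, -2.6], [0.07, 0.0, -0.0])]
```

arm_command(
  series=[
    {"slide": [0.9,-0.7,1.8],"rotation": [0.107,0,0],"claw": 0.1},
    {"slide": [0,-1.1,-0.8],"rotation": [0.105,0,0],"claw": 0.1},
    {"slide": [0,-5.4,-2.9],"rotation": [0.122,0,0],"claw": 0.1},
    {"slide": [0,-6,-3.5],"rotation": [0.105,0,0],"claw": 0.1},
    {"slide": [0,-5.1,-2.6],"rotation": [0.07,0,0],"claw": 0.1},
  ],
)

```text
t: 16.9
ee_pos: [0.6252, -0.245, 0.093]
eef_rot: [[-0.123, 0.28, 0.952], [-0.992, -0.035, -0.118], [0.001, -0.959, 0.283]]
force: [0.9, -1.1, -0.9]
gripper_width: 0.159
```

```bash
python3 - <<'E'
from h import *
dm()
E
python3 l2.py 18;python3 balls.py 18
```

```text
t 16.9 p [ 0.6252 -0.245   0.093 ] xyaw -97.1 ydir [ 0.28  -0.035 -0.959] j [-26.7  30.5  86.1   7.3  48.1  66.2] F [ 0.9 -1.1 -0.9] g 0.159
mouth dish -0.0143 0.0006 z 0.0362 pitch 16.41
t 16.9 p [ 0.6252 -0.245   0.093 ] xyaw -97.1 ydir [ 0.28  -0.035 -0.959] j [-26.7  30.5  86.1   7.3  48.1  66.2] F [ 0.9 -1.1 -0.9] g 0.159
scoop in tool: x mm [-0.0107  0.0362] y [-0.0739 -0.0126  0.0183] z [-0.1328  0.0353]
mouth bin 0.07061215877873638 -0.22551930808625226 0.037625259686755466
yellow 93 [ 0.4858 -0.2117  0.0486] bin 0.0542 -0.2122 scoop(x,y,z) [-0.0565  0.016   0.0145]
pink 82 [ 0.486  -0.243   0.0504] bin 0.0636 -0.2421 scoop(x,y,z) [-0.0521 -0.015   0.015 ]
purple 47 [ 0.5273 -0.2377  0.0632] bin 0.1015 -0.2249 scoop(x,y,z) [-0.0098 -0.0047  0.0158]
```

View pics/s18.png

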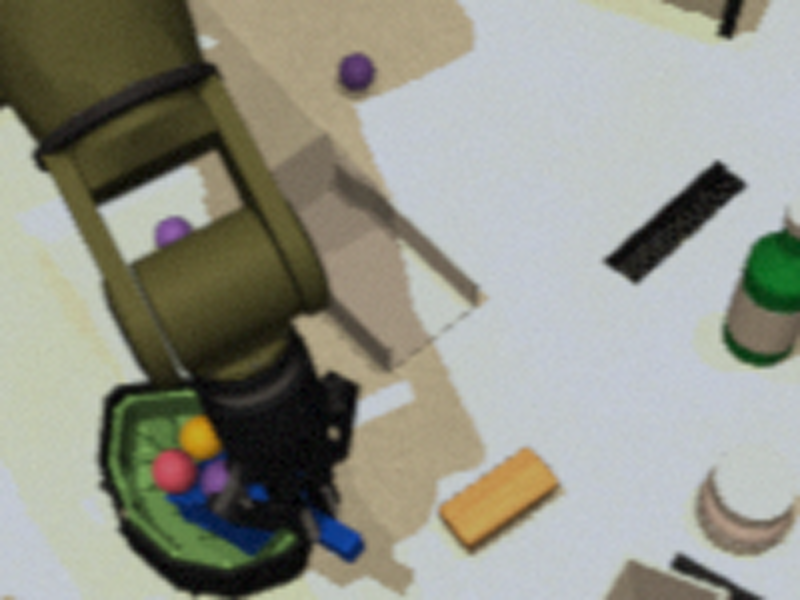

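arm_command(
  series=[
    {"slide": [0,0,0],"rotation": [0,0,0],"claw": 0.1},
    {"slide": [0,0,0],"rotation": [0,0,0],"claw": 0.1},
    {"slide": [0,0,0],"rotation": [0,0,0],"claw": 0.1},
    {"slide": [0,0,0],"rotation": [0,0,0],"claw": 0.1},
  ],
)

```text
t: 17.35
ee_pos: [0.6265, -0.2447, 0.0923]
eef_rot: [[-0.122, 0.276, 0.953], [-0.993, -0.034, -0.117], [0.0, -0.96, 0.279]]
force: [0.7, 1.0, -1.4]
gripper_width: 0.159
```

```bash
python3 - <<'E'
from h import *
dm()
s=robot.state();cur={"ee_pos":s["ee_pos"],"eef_rot":s["eef_rot"]}
for (x,z,pt) in [(-.01,.036,22),(-.005,.036,28)]:
    p,R=tcp_for(x,0,z,pt);r=plan(p,R,start=cur,smax=100,rmax=50,show=False);print(r);cur={"ee_pos":p,"eef_rot":R}
E
python3 l2.py 19;python3 balls.py 19
```

```text
t 17.35 p [ 0.6265 -0.2447  0.0923] xyaw -97.0 ydir [ 0.276 -0.034 -0.96 ] j [-26.6  30.8  85.7   7.2  48.5  66.4] F [ 0.7  1.  -1.4] g 0.159
mouth dish -0.0133 0.001 z 0.0361 pitch 16.18
[([0.9, -13.5, 0.7], [0.102, -0.0, 0.0])]
[([0.0, -13.1, 2.1], [0.105, -0.0, 0.0])]
t 17.35 p [ 0.6265 -0.2447  0.0923] xyaw -97.0 ydir [ 0.276 -0.034 -0.96 ] j [-26.6  30.8  85.7   7.2  48.5  66.4] F [ 0.7  1.  -1.4] g 0.159
scoop in tool: x mm [-0.0196  0.0381] y [-0.121  -0.0005  0.0191] z [-0.1451  0.0353]
mouth bin 0.07156657257175732 -0.22501675230059084 0.037461287936999786
yellow 83 [ 0.4549 -0.2074  0.0282] bin 0.0234 -0.2172 scoop(x,y,z) [-0.0938  0.0161  0.0039]
pink 82 [ 0.4526 -0.2384  0.028 ] bin 0.0303 -0.2475 scoop(x,y,z) [-0.0924 -0.015   0.0033]
purple 88 [ 0.4781 -0.2249  0.043 ] bin 0.0507 -0.2271 scoop(x,y,z) [-0.0655  0.0016  0.0111]
```

View pics/s19.png

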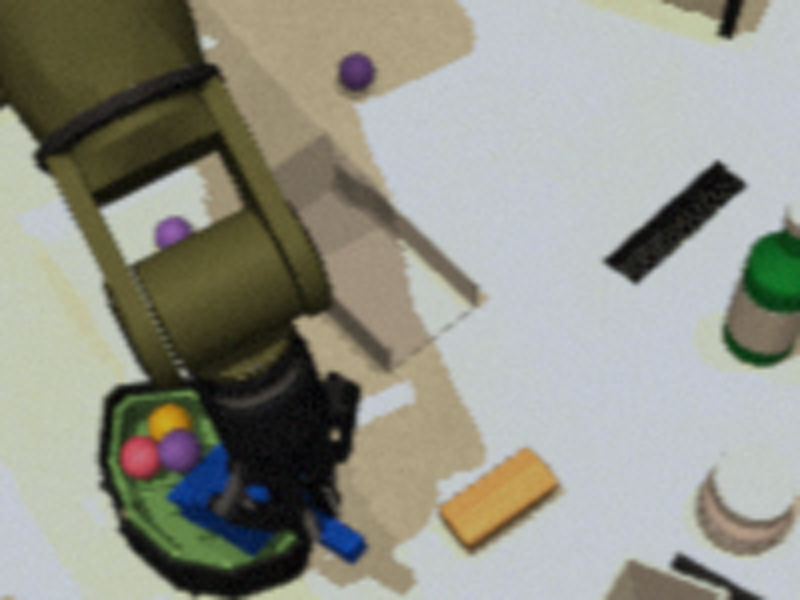

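All three have left the pan; purple is still resting on the mouth edge. Drawing the scoop back and up gently.

arm_command(
  series=[
    {"slide": [0,-2.5,6],"rotation": [0,0,0],"claw": 0.1},
    {"slide": [0,-4.9,11.8],"rotation": [0,0,0],"claw": 0.1},
    {"slide": [0,-4.9,11.8],"rotation": [0,0,0],"claw": 0.1},
    {"slide": [0,-19,6],"rotation": [0,0,0],"claw": 0.1},
    {"slide": [0,-29,8],"rotation": [0,0,0],"claw": 0.1},
  ],
)

```text
t: 17.9
ee_pos: [0.6508, -0.2475, 0.1619]
eef_rot: [[-0.122, 0.275, 0.954], [-0.992, -0.033, -0.118], [-0.001, -0.961, 0.277]]
force: [0.4, -0.5, -0.5]
gripper_width: 0.16
```

arm_command(
  series=[
    {"slide": [0,-29,8],"rotation": [0,0,0],"claw": 0.1},
    {"slide": [0,0,0],"rotation": [-0.1,0,0],"claw": 0.1},
    {"slide": [0,0,0],"rotation": [-0.1,0,0],"claw": 0.1},
    {"slide": [0,0,0],"rotation": [-0.085,0,0],"claw": 0.1},
  ],
)

```text
t: 18.3
ee_pos: [0.6509, -0.2479, 0.1941]
eef_rot: [[-0.123, -0.005, 0.992], [-0.992, -0.001, -0.123], [0.001, -1.0, -0.004]]
force: [0.1, 0.2, -1.5]
gripper_width: 0.164
```

```bash
python3 - <<'E'
from h import *
dm()
E
python3 l2.py 20;python3 balls.py 20
```

```text
t 18.3 p [ 0.6509 -0.2479  0.1941] xyaw -97.1 ydir [-0.005 -0.001 -1.   ] j [-23.8  37.4  59.7  -0.1  83.1  73.3] F [ 0.1  0.2 -1.5] g 0.164
mouth dish 0.0008 0.0009 z 0.1779 pitch -0.26
t 18.3 p [ 0.6509 -0.2479  0.1941] xyaw -97.1 ydir [-0.005 -0.001 -1.   ] j [-23.8  37.4  59.7  -0.1  83.1  73.3] F [ 0.1  0.2 -1.5] g 0.164
scoop in tool: x mm [-0.0322  0.0353] y [-0.03    0.0141  0.0192] z [-0.1445  0.0331]
mouth bin 0.08567329406131723 -0.222534544017063 0.17787546073981286
yellow 31 [ 0.4726 -0.2297  0.0286] bin 0.0469 -0.2333 scoop(x,y,z) [-0.0858 -0.0041 -0.1494]
pink 63 [ 0.4702 -0.2463  0.0466] bin 0.0495 -0.2499 scoop(x,y,z) [-0.0864 -0.0208 -0.1314]
purple 72 [ 0.5163 -0.2419  0.0446] bin 0.0922 -0.2322 scoop(x,y,z) [-0.0412 -0.0108 -0.133 ]
```

View pics/s20.png

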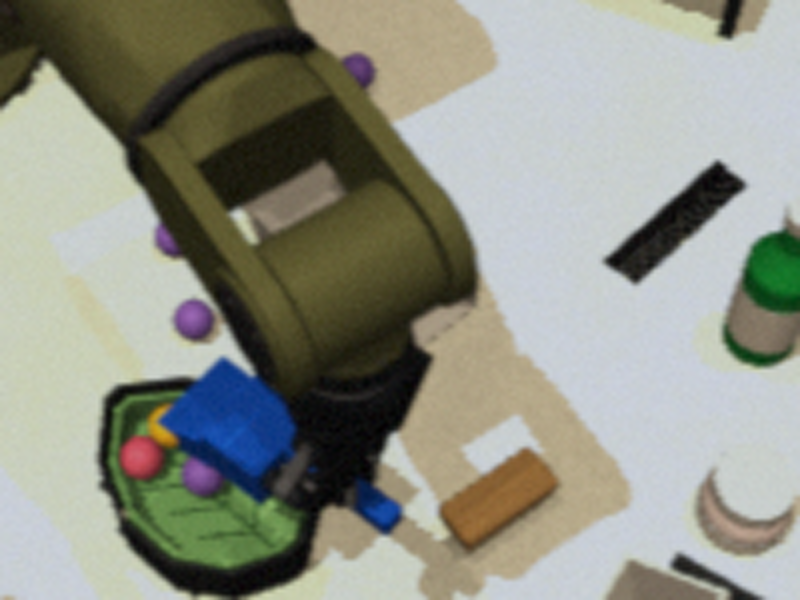

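All three balls are in the dish. Carrying the empty scoop to free table between the bin and the shelf.

Run:
```python
from h import *
plan([.56,.23,.13],Rdown(0),smax=40,rmax=7)
```

```text
rows needed 14
([-33.0, 5.0, -11.0], [0.001, -0.121, -0.001])
([-34.0, 5.0, -7.0], [0.001, -0.121, -0.001])
([-35.0, 4.0, -2.0], [0.001, -0.121, -0.0])
([-35.0, 4.0, 2.0], [0.001, -0.121, -0.0])
([-34.0, 5.0, 6.0], [0.0, -0.121, -0.0])
([-33.0, 4.0, 10.0], [0.0, -0.121, -0.001])
([-32.0, 4.0, 14.0], [0.001, -0.121, -0.001])
([-30.0, 5.0, 18.0], [0.001, -0.121, -0.0])
([-27.0, 4.0, 21.0], [0.0, -0.121, -0.0])
([-25.0, 5.0, 24.0], [0.0, -0.121, -0.001])
([-22.0, 4.0, 27.0], [0.001, -0.121, -0.001])
([-18.0, 5.0, 30.0], [0.0, -0.121, -0.0])
([-14.0, 4.0, 31.0], [0.001, -0.121, -0.001])
([-10.4, 5.0, 33.4], [0.0, -0.121, -0.0])
```

arm_command(
  series=[
    {"slide": [-33,5,-11],"rotation": [0.001,-0.121,0],"claw": 0.1},
    {"slide": [-34,5,-7],"rotation": [0.001,-0.121,0],"claw": 0.1},
    {"slide": [-35,4,-2],"rotation": [0.001,-0.121,0],"claw": 0.1},
    {"slide": [-35,4,2],"rotation": [0.001,-0.121,0],"claw": 0.1},
    {"slide": [-34,5,6],"rotation": [0,-0.121,0],"claw": 0.1},
  ],
)

```text
t: 18.85
ee_pos: [0.6177, -0.0754, 0.1702]
eef_rot: [[0.468, 0.004, 0.884], [-0.884, 0.0, 0.468], [0.002, -1.0, 0.004]]
force: [0.7, -0.1, -1.6]
gripper_width: 0.163
```

arm_command(
  series=[
    {"slide": [-33,4,10],"rotation": [0,-0.121,0],"claw": 0.1},
    {"slide": [-32,4,14],"rotation": [0.001,-0.121,0],"claw": 0.1},
    {"slide": [-30,5,18],"rotation": [0.001,-0.121,0],"claw": 0.1},
    {"slide": [-27,4,21],"rotation": [0,-0.121,0],"claw": 0.1},
    {"slide": [-25,5,24],"rotation": [0,-0.121,0],"claw": 0.1},
  ],
)

```text
t: 19.35
ee_pos: [0.5852, 0.0948, 0.1483]
eef_rot: [[0.887, 0.006, 0.461], [-0.461, 0.002, 0.887], [0.004, -1.0, 0.005]]
force: [0.8, -0.9, -1.8]
gripper_width: 0.161
```

arm_command(
  series=[
    {"slide": [-22,4,27],"rotation": [0.001,-0.121,0],"claw": 0.1},
    {"slide": [-18,5,30],"rotation": [0,-0.121,0],"claw": 0.1},
    {"slide": [-14,4,31],"rotation": [0.001,-0.121,0],"claw": 0.1},
    {"slide": [-10,5,33],"rotation": [0,-0.121,0],"claw": 0.1},
    {"slide": [0,0,0],"rotation": [0,0,0],"claw": 0.1},
  ],
)

```text
t: 19.85
ee_pos: [0.5591, 0.233, 0.1298]
eef_rot: [[1.0, 0.005, -0.008], [0.008, 0.005, 1.0], [0.005, -1.0, 0.005]]
force: [-0.3, 0.1, -1.3]
gripper_width: 0.162
```

Run:
```python
from h import *
dm();plan([.56,.23,.022],Rdown(0),smax=30)
im,d=robot.read_camera("scene");cv2.imwrite("pics/s21.png",im[:,:,::-1])
```

```text
t 19.85 p [0.5591 0.233  0.1298] xyaw 0.5 ydir [ 0.005  0.005 -1.   ] j [19.1 28.1 82.9  0.2 68.7 18.6] F [-0.3  0.1 -1.3] g 0.162
mouth dish 0.0139 0.3242 z 0.1123 pitch 0.27
rows needed 4
([0.0, 27.0, -1.0], [-0.001, 0.002, 0.001])
([0.0, 27.0, -1.0], [-0.001, 0.002, 0.001])
([0.0, 27.0, -1.0], [-0.001, 0.002, 0.001])
([0.6, 26.8, -0.4], [-0.002, 0.002, 0.002])
```

View pics/s21.png

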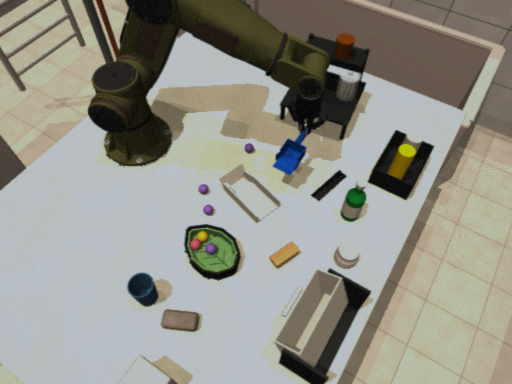

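arm_command(
  series=[
    {"slide": [0,27,-1],"rotation": [-0.001,0.002,0.001],"claw": 0.1},
    {"slide": [0,27,-1],"rotation": [-0.001,0.002,0.001],"claw": 0.1},
    {"slide": [0,27,-1],"rotation": [-0.001,0.002,0.001],"claw": 0.1},
    {"slide": [0,25,0],"rotation": [-0.002,0.002,0.002],"claw": 0.1},
    {"slide": [0,3,0],"rotation": [0,0,0],"claw": 0.1},
  ],
)

```text
t: 20.4
ee_pos: [0.5594, 0.2253, 0.0187]
eef_rot: [[1.0, -0.004, 0.01], [-0.01, -0.002, 1.0], [-0.004, -1.0, -0.003]]
force: [-0.2, -1.0, -0.8]
gripper_width: 0.157
```

arm_command(
  series=[
    {"slide": [0,2,0],"rotation": [0,0,0],"claw": 0.1},
    {"slide": [0,1,0],"rotation": [0,0,0],"claw": 0.1},
    {"slide": [0,0,0],"rotation": [0,0,0],"claw": 0.1},
  ],
)

```text
t: 20.7
ee_pos: [0.5611, 0.2267, 0.0196]
eef_rot: [[1.0, 0.001, 0.008], [-0.008, -0.001, 1.0], [0.001, -1.0, -0.001]]
force: [-0.2, 0.0, -1.2]
gripper_width: 0.162
```

```bash
python3 - <<'E'
from h import *
dm()
E
python3 lk.py 22 | tail -4
```

```text
t 20.7 p [0.5611 0.2267 0.0196] xyaw -0.5 ydir [ 0.001 -0.001 -1.   ] j [18.6 36.1 86.7 -0.1 57.2 19.1] F [-0.2  0.  -1.2] g 0.162
mouth dish 0.0143 0.3178 z 0.0029 pitch -0.04
 [527. 140.]
 [593. 174.]
 [571. 216.]] 0.04578102848264115
c [0.55839271 0.18717095] dir yaw 55.68239268079168 ext (np.float64(-0.05648330957127513), np.float64(0.023373948543114666))
```

Lower slowly until contact.

arm_command(
  series=[
    {"slide": [0,1.5,0],"rotation": [0,0,0],"claw": 0.1},
    {"slide": [0,0.8,0],"rotation": [0,0,0],"claw": 0.1},
    {"slide": [0,0,0],"rotation": [0,0,0],"claw": 0.1},
  ],
)

```text
t: 21.1
ee_pos: [0.5609, 0.2272, 0.0167]
eef_rot: [[1.0, 0.001, 0.008], [-0.008, -0.0, 1.0], [0.001, -1.0, -0.0]]
force: [-0.7, 4.1, 5.3]
gripper_width: 0.165
```

Run:
```python
from h import *
dm()
```

```text
t 21.1 p [0.5609 0.2272 0.0167] xyaw -0.4 ydir [ 0.001 -0.    -1.   ] j [18.6 36.3 86.8 -0.  56.9 19.1] F [-0.7  4.1  5.3] g 0.165
mouth dish 0.0141 0.3183 z -0.0 pitch -0.02
```

On the table (5 N contact). Releasing slowly and rising.

arm_command(
  series=[
    {"slide": [0,0,0],"rotation": [0,0,0],"claw": 0.35},
    {"slide": [0,0,0],"rotation": [0,0,0],"claw": 0.7},
    {"slide": [0,0,0],"rotation": [0,0,0],"claw": 1},
    {"slide": [0,0,0],"rotation": [0,0,0],"claw": 1},
    {"slide": [0,0,0],"rotation": [0,0,0],"claw": 1},
  ],
)

```text
t: 21.6
ee_pos: [0.5604, 0.2266, 0.0159]
eef_rot: [[1.0, -0.001, 0.008], [-0.008, -0.001, 1.0], [-0.001, -1.0, -0.001]]
force: [0.0, -0.6, 0.0]
gripper_width: 0.986
```

arm_command(
  series=[
    {"slide": [0,-20,0],"rotation": [0,0,0],"claw": 1},
    {"slide": [0,-40,0],"rotation": [0,0,0],"claw": 1},
    {"slide": [0,-45,0],"rotation": [0,0,0],"claw": 1},
    {"slide": [0,-45,0],"rotation": [0,0,0],"claw": 1},
    {"slide": [0,0,0],"rotation": [0,0,0],"claw": 1},
  ],
)

```text
t: 22.1
ee_pos: [0.5628, 0.2276, 0.1728]
eef_rot: [[1.0, 0.009, 0.008], [-0.008, 0.002, 1.0], [0.009, -1.0, 0.002]]
force: [0.6, 0.1, -0.7]
gripper_width: 0.998
```

Run:
```python
from h import *
from scipy.optimize import least_squares
dm()
im,d=robot.read_camera("top");cv2.imwrite("pics/t23.png",im[:,:,::-1]);W=cloud(d,"top");hsv=cv2.cvtColor(im,cv2.COLOR_RGB2HSV)
ims,ds=robot.read_camera("scene");cv2.imwrite("pics/s23.png",cv2.resize(ims[100:300,150:400,::-1],None,fx=3,fy=3))
K,D,E=cal("wrist");w,dw=robot.read_camera("wrist");cv2.imwrite("pics/w23.png",w[:,:,::-1])
Ww=cloud(dw,"wrist",E);I=w.astype(int);b=(I[...,2]>I[...,0]+50)&(I[...,2]>I[...,1]+30);P=Ww[b];P=P[(P[:,1]<.36)&(P[:,2]<.07)]
a=P[:,:2]-[.561,.227];k=P[:,2]>.043;A=np.c_[P[k][:,:2],np.ones(k.sum())]
k2=(P[:,1]>.19)&(abs(P[:,0]-.561)<.007);print("handle plane slope along y",np.polyfit(P[k2,1],P[k2,2],1), "floor slope",np.polyfit(*(lambda q:(q[:,1],q[:,2]))(P[(P[:,2]<.008)&(P[:,1]<.17)]),1))
m=np.zeros((384,512),bool);m[140:245,305:390]=True
for n,(lo,hi) in {"yellow":(15,32),"pink":(165,180),"purple":(130,160)}.items():
    Q=W[m&(hsv[...,0]>=lo)&(hsv[...,0]<=hi)&(hsv[...,1]>70)];Q=Q[Q[:,2]>.012]
    r=least_squares(lambda c:np.linalg.norm(Q-c,axis=1)-.017,Q.mean(0)-[0,0,.01],loss="soft_l1",f_scale=.002).x;print(n,len(Q),r.round(4))
g=m&(hsv[...,0]>35)&(hsv[...,0]<85)&(hsv[...,1]>70);P=W[g];h=cv2.convexHull((P[:,:2]*1000).astype(np.float32));print(cv2.fitEllipse(h))
```

```text
t 22.1 p [0.5628 0.2276 0.1728] xyaw -0.4 ydir [ 0.009  0.002 -1.   ] j [18.6 25.8 80.2 -0.1 73.5 19. ] F [ 0.6  0.1 -0.7] g 0.998
mouth dish 0.0161 0.319 z 0.1557 pitch 0.12
handle plane slope along y [-0.00538653  0.04676426] floor slope [0.00674593 0.00260679]
yellow 176 [ 0.4548 -0.2069  0.028 ]
pink 116 [ 0.4527 -0.2401  0.0281]
purple 134 [ 0.4997 -0.2249  0.0285]
((506.7620849609375, -232.453125), (138.4608612060547, 184.8851776123047), 81.10623931884766)
```

View pics/t23.png

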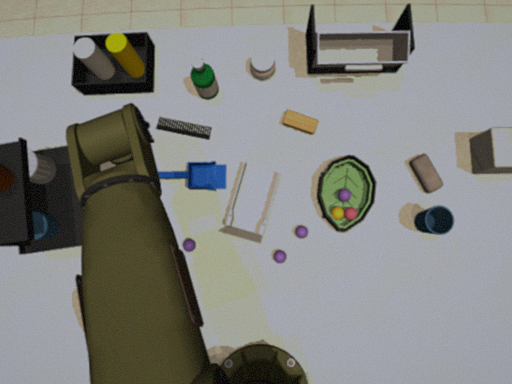

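View pics/s23.png

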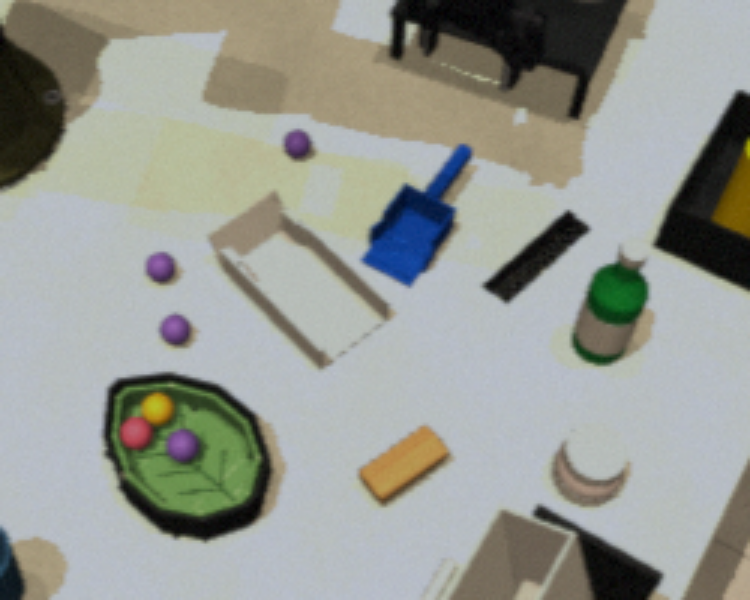

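View pics/w23.png

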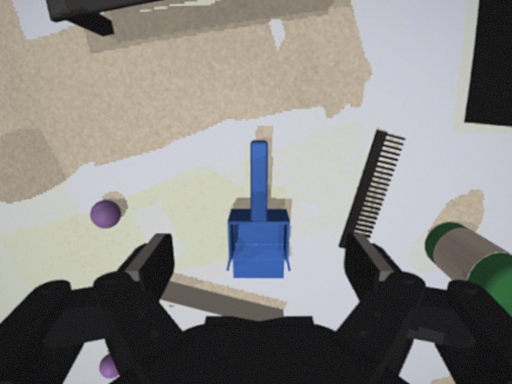

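The top view shows all three balls in the dish at about (344,206), the scoop flat at (205,176) with the gripper clear of it, and the bystanders where they were. Handing in.

Run:
```python
from rig import robot
print(robot.job_done(), robot.state()["t"])
```

```text
the job is handed in; nothing more can be done
the job is handed in; nothing more can be done
```

The job is done and handed in after about 22 s of the 72 s allowed. I pulled the scoop out by its pan, set it flat on the table and let go. I then took it by the handle and scooped all three balls out of the bin in one pass. I tipped them into the dish from about 25 mm above its floor, then laid the scoop flat and released it.

**What the last checks showed:**
- **Balls:** all three rest on the dish floor, with centres at z about 28 mm.
- **Dish:** its fitted position moved by about 2 mm from before. That is within the camera error, and the balls partly hide it.
- **Scoop:** it lies flat, with slopes of about 0.5 %, and the open gripper is about 15 cm above it.
- **Other things:** the comb, nailbrush, tumbler, pumice and look-alike balls look unmoved in the pictures. I did not measure them again.
- **Forces:** the highest wrist force in my readings was about 12 N, in two places: the mouth touching the bin's end wall, and the first set-down.

**What disagreed:** the first estimate of how far the mouth reaches ahead of the grip (139 mm) was short. Contact with the bin wall and the scene camera both put it at about 144 mm, so I used that for tipping.

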